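# Isolate the plug cutter and knock out the jammed plug

### The arm

A 7-joint arm with a two-finger parallel gripper is mounted at the origin on the work surface. World frame = base frame: x ahead of the robot, y to its left, z up, the work surface at z = 0. Lengths are in m, angles in rad, forces in N, time in s.
With the tool pointing down it reaches from about 0.4 to 0.85 m from the base axis. Payload 4.5 kg.
Tool frame: the origin (TCP) lies on the centre line of the jaws, within the pads' length; the fingertips stand 8 mm ahead of it and the grasp point (between the pads) lies 11 mm behind it; z points along the fingers, x is the direction in which the jaws open and shut, and the axes are right-handed (so a half turn about z gives the same grasp; the last joint's range is limited). The gripper opens to 88 mm and grips with 3 to 60 N. Pads are 18 mm wide; open, the fingers measure 123 mm over their backs; the gripper's body (75 mm by 187 mm) begins 45 mm behind the grasp point.
Start: joints at [-1.177, 0.689, -0.195, 1.565, 0.157, 0.902, -0.215], TCP at [0.22, 0.585, 0.22] pointing down, gripper open.
Joint ranges: [-3.01, 3.01], [-0.46, 2.08], [-1.47, 1.51], [0.13, 2.56], [-1, 4.14], [0.04, 2.09], [-2.66, 2.66]. Speed limits (rad/s): [2.57, 2.57, 3.14, 3.14, 3.14, 3.14, 3.14].

### API

Orientations are given as a unit quaternion [x, y, z, w].
In Python, from plant import r gives the robot as it stands.
- The arm moves only by the shell command python3 -m pendant 'ROWS' [FORCE]. ROWS is JSON, a list of rows, each a list of 3 entries, a list of its own where there are three numbers: the turn, a rotation vector about the tool's x, y, z in rad, then the shift along the tool's x, y, z in m, then the opening, from 0 (shut) to 1 (fully open). In form: [[[wx, wy, wz], [tx, ty, tz], claw], ...]. A call has 1 to 10 rows; each row is the pose to reach, as a shift and turn from the pose commanded when the call began, along the tool's axes at that moment; what a row does not reach only later rows make up. A row lasts 1/10 s, in which the tool goes at most 50 mm and 8.59 degrees, less where a joint would pass 70% of its speed; a pose out of reach is approached as far as the arm can. A call with a gripper value outside its range is refused whole. The fingers move at their own pace and stop on an object; FORCE is the grip in N (left out, the last holds). Time passes only in rows, so rows that repeat a pose let the fingers close. It gives the time, the measured TCP pose, the force and the opening at its end, in the units of the state.
- r.get_state(): the state, without advancing time (a new reading comes with each control period).
- r.snapshot(name): name is "scene" or "side" or "wrist"; returns a dict with "image" (384x512x3 uint8, red, green, blue), "mtx" (3x3 intrinsics, pixels), "R" (3x3) and "t" (3): a world point X has camera coordinates R X + t; the wrist camera has in their place "T_tool_cam" (4x4, takes a point from camera to tool coordinates, whose origin is the TCP and whose axes are the tool frame's). Camera axes: x right, y down, z forward; pixel columns grow to the right and rows downward; lengths in m; the calibration is good to about 2 mm. A picture is of the moment at which its call begins: read the wrist's pose just before it. There is no depth.
- r.finish_job(): hands the job in, once; it reports no verdict.
The state is a dict: "clock": time; "q": joint angles; "qd": joint speeds; "joint_torque": joint torques, N m; "tool_pos": TCP position; "eef_rot": TCP orientation; "contact_force": force on the tool from outside, world axes, zero at the start; "moment": the same for the moment, N m; "opening": opening from 0.0 (shut) to 1.0 (fully open).
Only numpy, scipy, OpenCV 4.12 (cv2) and the standard library are available. Lean on these libraries where they do the work, as an engineer would, in place of code of your own. Each camera call takes 0.05 s, during which the arm holds its last target. There are 200 camera calls.

### The job

A wooden plug is jammed in the bench plug cutter. First see that the cutter is isolated: its toggle sits out of sight under the hood of the grey isolator box, so feel gently for which way it leans, and flip it over to the right (as seen from the hood's open mouth) only if it leans to the left. Then push the cutter's knock-out rod fully home so that the plug drops into the tray. Leave everything else on the bench where it is.

Things in the scene. Friction and masses are not known exactly. Their poses are not given: they have to be found in the camera images.
- isolator: Grey steel isolator box fixed to the bench, 128 deep (x) x 156 wide (y) x 113 mm high. Origin at bench level where solid body and hood meet: solid body x = 0 to 70 mm, hood x = -58 to 0. x points away from the hood's open mouth, y to the left as one looks into the mouth, z up.
- mouth (a point): Middle of the hood's front face (x = -58 mm), 64 mm up; axes as the isolator's. The mouth is open from 75 mm left to 30 mm right of here; a 3 mm lip closes the rest on the right. The 3 mm roof's underside is 110 mm above the bench, the side cheeks' inner faces 75 mm left and right, the floor 18 mm above it. Closed fingers can enter tilted 45 degrees under the roof's edge, left of the toggle.
- pivot (a point): Pivot of the hidden toggle, 25 mm inside the mouth, midway between the cheeks, 24 mm above the bench; axes as the isolator's, hinge axis x. Steel bat: shaft 10 mm thick, 52 mm to the centre of a 14 mm ball end. It rests 24 degrees left (+y: live) or 24 degrees right (-y: isolated) of upright, the ball's outer edge 28 mm off centre, its centre 71 mm above the bench.
- pivot_up (a point): A fixed point 30 mm above the pivot, about the best height to push. The toggle snaps: pushed sideways here it resists with about 3.5 N, less towards upright, and once past upright, flies over by itself and stays; at its end stops it does not give. Which way it leans is not reported and cannot be seen from above: feel lightly (2 N). More than 15 N is too rough.
- cutter: Grey plug cutter head fixed to the bench, base plate 280 x 100 mm. Origin at bench level under the rear face of the bore block; x along the bore, the way the plug is driven out; z up. Block x = 0 to 50 mm, 70 wide, top at 95 mm; level 29.5 mm through bore, axis 60 mm up. Rod bearing 48 mm across, x = -45 to -15 mm, top at 84 mm. Tray x = 53 to 158 mm, walls to 42 mm.
- knob (a point): Centre of the rear face of the knock-out rod's black knob, a disc 44 mm across and 14 mm thick, axis level along the cutter's x, 60 mm above the bench. It moves with the rod: push it along the cutter's +x from behind.
- rod (a joint): Travel of the knock-out rod (m): near 0 (up to 0.006) drawn back at the start, 0.060 fully home with the knob against the bearing. Friction 5 N holds it where it is left. The 16 mm rod reaches the plug after some 10 mm and clears it from the bore in the last 30 mm.
- plug: Hardwood plug, a cylinder 28 mm across and 30 mm long, about 30 g, lying loose in the bore. Origin: its centre; x along its axis.
- tray (a point): Centre of the tray's inner floor, 11 mm above the bench; x, y, z as the cutter's. Inside, the tray is 99 x 94 mm and 31 mm deep.
- sander: Bystander: cork sanding block, 85 x 50 x 32 mm. Origin: centre of underside.
- jar: Bystander: small glass jar, 52 mm across, 65 mm high. Origin: centre of underside.
- tape: Bystander: tape measure, 65 x 32 x 60 mm. Origin: centre of underside.
- screwdriver: Bystander: screwdriver lying on the bench.
- wrench: Bystander: wrench lying on the bench.
Not all that is in view belongs to the job. Leave any green, purple or red look-alike of the isolator alone.

How it is judged:
By the outcome, as a careful person would: the job done as asked, in the order asked, and still so for the second after the job is handed in, with the robot touching nothing.
It also fails if it takes over 48 s, if anything falls off the work surface, if the arm or the gripper's body presses on something with over 40 N, if the wrist force passes 120 N, or if a joint passes its speed limit or range.

## Working session

There is one attempt and no reset: what is moved stays moved. The work goes in short steps, Python scripts to look and compute and a shell command to move; the robot and the scene stay as the last step left them, time stands still between calls to the robot, and variables do not carry over. Pictures are saved under pics/ and viewed, about 8 in all and at most 12, crops included, and the job is handed in when it is done.

```bash
ls; mkdir -p pics; python3 - <<'E'
from plant import r
import cv2,json,pickle
s=r.get_state();print(s)
for n in("scene","side"):
    d=r.snapshot(n);cv2.imwrite(f"pics/{n}0.png",cv2.resize(d["image"][:,:,::-1],(800,600),interpolation=cv2.INTER_CUBIC))
    pickle.dump(d,open(n+".pkl","wb"));print(n,d["mtx"],d["R"],d["t"])
d=r.snapshot("wrist");print(d["T_tool_cam"],d["mtx"])
cv2.imwrite("pics/w0.png",d["image"][:,:,::-1])
E
```

```text
pics
{'clock': 0.0, 'q': array([-1.17718783,  0.68994621, -0.19452228,  1.56634318,  0.15735404,
        0.90248317, -0.21506653]), 'qd': array([ 9.03348163e-04,  1.26503227e-03, -5.83101512e-04, -8.85536391e-04,
        2.62936025e-04,  9.50080821e-05, -8.92244607e-04]), 'joint_torque': array([-1.12118771e-03, -5.27557111e+01, -1.26707632e+00, -1.53420120e+01,
       -5.25962294e-02,  6.64200605e-03,  1.64840453e-04]), 'tool_pos': array([0.21988579, 0.58434266, 0.21923408]), 'eef_rot': array([ 8.22175872e-01,  5.69232853e-01, -6.81705709e-04,  5.74008898e-04]), 'contact_force': array([ 0.32639313, -0.20280473, -0.30925452]), 'moment': array([ 0.01478194, -0.00243883, -0.00918509]), 'opening': 1.001501110705953}
scene [[384.38998472   0.         257.9252652 ]
 [  0.         384.38998472 193.17889697]
 [  0.           0.           1.        ]] [[ 0.07921141  0.99682289 -0.00834764]
 [ 0.84080304 -0.07130729 -0.53662418]
 [-0.53551452  0.03548803 -0.84378007]] [-0.11571467 -0.364983    1.56685742]
side [[353.4211232    0.         261.60864616]
 [  0.         353.4211232  190.60846838]
 [  0.           0.           1.        ]] [[ 0.50461939 -0.86327653 -0.01062551]
 [-0.54034711 -0.30620768 -0.78374859]
 [ 0.67333815  0.4012362  -0.62098731]] [-0.17716265  0.33103793  1.11075062]
[[ 9.99999933e-01 -1.43097403e-04 -3.37208173e-04  1.52882007e-04]
 [ 2.40416960e-04  9.50922055e-01  3.09430424e-01 -8.12980979e-02]
 [ 2.76379999e-04 -3.09430484e-01  9.50922026e-01 -1.65305872e-01]
 [ 0.00000000e+00  0.00000000e+00  0.00000000e+00  1.00000000e+00]] [[321.61668293   0.         257.79192752]
 [  0.         321.61668293 186.77168007]
 [  0.           0.           1.        ]]
```

View pics/scene0.png

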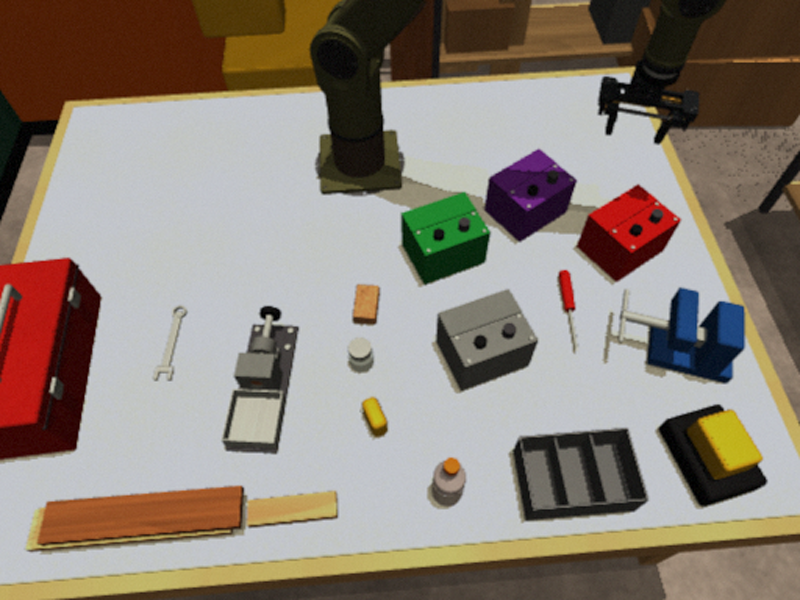

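View pics/side0.png

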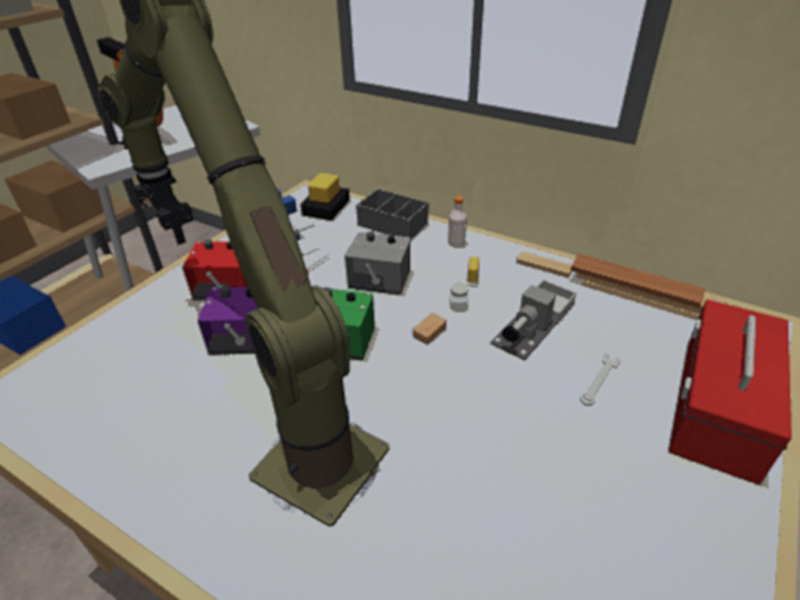

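The scene view shows the grey isolator at about (487,338), the cutter at (262,370) with its knob at (270,313), and the coloured look-alikes nearer the robot. I'll enlarge both.

```bash
python3 - <<'E'
import pickle,cv2,numpy as np
a=pickle.load(open("scene.pkl","rb"))["image"][:,:,::-1];b=pickle.load(open("side.pkl","rb"))["image"][:,:,::-1]
def c(im,x,y,w,h,W,H):return cv2.resize(im[y:y+h,x:x+w],(W,H),interpolation=cv2.INTER_CUBIC)
# scene iso x275-350,y183-251 ; cutter x140-195,y190-290
t=np.hstack([c(a,272,180,80,75,400,375),c(b,212,140,64,60,400,375)])
cv2.imwrite("pics/iso.png",t)
t=np.hstack([c(a,138,190,60,100,360,600),c(b,310,175,62,60,440,426) if 0 else cv2.copyMakeBorder(c(b,310,175,62,60,434,420),0,180,0,0,cv2.BORDER_CONSTANT)])
cv2.imwrite("pics/cut.png",t)
E
```

```text
(no output)
```

View pics/iso.png

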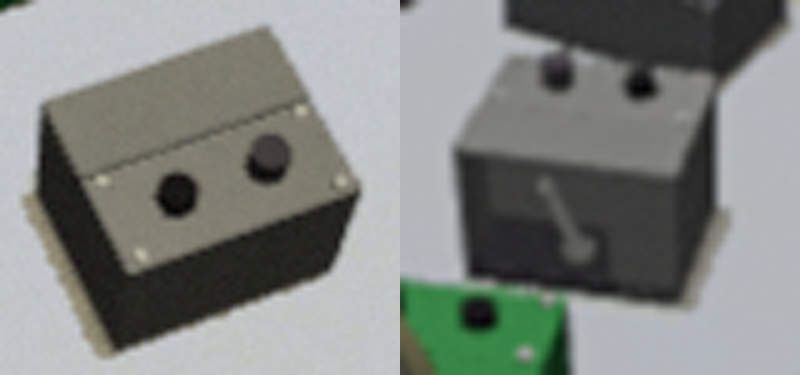

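View pics/cut.png

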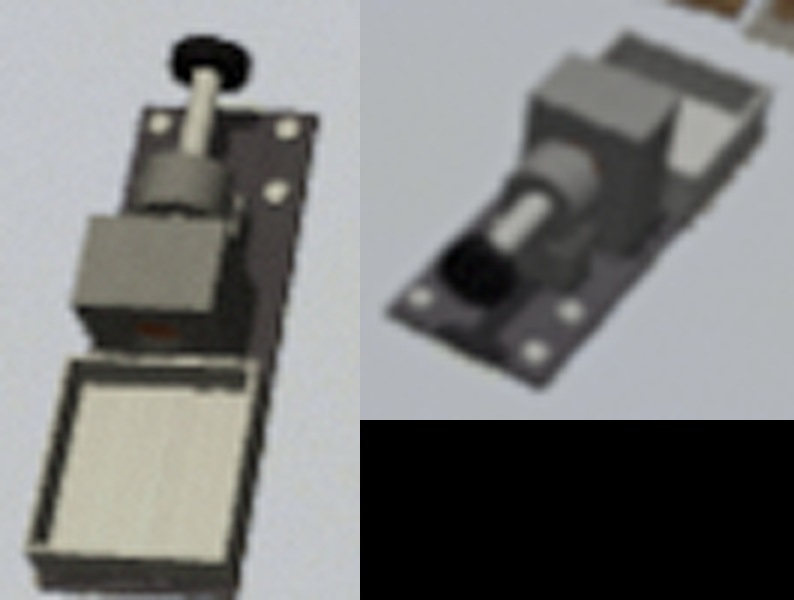

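```bash
cat > h.py <<'E'
import pickle,numpy as np
from scipy.optimize import least_squares
from scipy.spatial.transform import Rotation as Ro
C={n:pickle.load(open(n+".pkl","rb")) for n in("scene","side")}
def proj(n,X):
    d=C[n];p=(np.atleast_2d(X)@d["R"].T+d["t"])@d["mtx"].T;return p[:,:2]/p[:,2:]
def unc(p,x0,y0,s):return (np.array(p,float)+.5)/s-.5+[x0,y0]
def W(v,L):
    L=np.array(L,float);c,s=np.cos(v[2]),np.sin(v[2])
    return np.c_[v[0]+c*L[:,0]-s*L[:,1],v[1]+s*L[:,0]+c*L[:,1],L[:,2]]
def fit(obs,x0):
    f=lambda v:np.concatenate([(proj(n,W(v,L))-p).ravel() for n,L,p in obs])
    s=least_squares(f,x0,loss="soft_l1");return s.x,f(s.x).reshape(-1,2).round(1)
E
python3 - <<'E'
from h import *
T=[(-.058,-.078,.113),(-.058,.078,.113),(.07,.078,.113),(.07,-.078,.113)]
T2=[(-.058,.078,.113),(-.058,-.078,.113),(.07,-.078,.113),(.07,.078,.113)]
# scene-only & both
so=("scene",T,unc([(42,105),(265,28),(358,187),(130,272)],272,180,5))
si=("side",T2,unc([(57,150),(275,178),(318,75),(112,55)],212,140,6.25))
for o in([so],[si],[so,si]):print("iso",*fit(o,[.55,.2,.3]))
B=[(0,-.035,.095),(0,.035,.095),(.05,.035,.095),(.05,-.035,.095)]
Tr=[(.158,.05,.042),(.158,-.05,.042)]
co=("scene",B+Tr,unc([(90,215),(228,220),(215,310),(73,303),(238,560),(28,548)],138,190,6))
cs=("side",[(0,.035,.095),(0,-.035,.095),(.05,-.035,.095),(.05,.035,.095)],unc([(170,93),(292,137),(320,97),(218,52)],310,175,7))
for o in([co],[cs],[co,cs]):
    v,e=fit(o,[.6,-.3,0]);print("cut",v,e)
# knob: x offset along axis
u=unc([(118,270)],310,175,7)[0]; us=unc([(211,62)],138,190,6)[0]
for x in np.arange(-.16,-.08,.01):print(x.round(3),proj("side",W(v,[(x,0,.06)]))-u,proj("scene",W(v,[(x,0,.06)]))-us)
E
```

```text
iso [0.57598256 0.23229852 0.30486244] [[-0.5 -0.3]
 [ 0.1 -0.9]
 [ 1.2  0.1]
 [-0.4  0.9]]
iso [0.57569177 0.22939881 0.30020889] [[-0.6 -0. ]
 [ 0.4 -0. ]
 [ 0.5  0.3]
 [-0.4 -0.4]]
iso [0.57624951 0.23140406 0.30306991] [[-0.8 -0.3]
 [-0.1 -0.8]
 [ 0.9  0.3]
 [-0.8  1. ]
 [-0.9 -0.2]
 [ 0.2 -0.2]
 [ 0.1  0.1]
 [-0.7 -0.6]]
cut [ 0.59312548 -0.2140665  -0.10974091] [[ 0.2 -0.1]
 [ 0.2 -0.4]
 [-0.1 -0.3]
 [ 0.   0.3]
 [-0.7 -0.3]
 [ 0.2  0.8]]
cut [ 0.5947639  -0.21962171 -0.11540153] [[ 0.3  0.1]
 [-0.6  0.5]
 [ 1.1 -0.3]
 [-0.6 -0.3]]
cut [ 0.59330476 -0.21559746 -0.10218882] [[-0.3  0.1]
 [-0.3 -0.4]
 [-0.4 -0.3]
 [-0.4  0.5]
 [-0.9 -0.3]
 [ 0.   1.1]
 [-0.8  0. ]
 [-1.7  0.3]
 [-0.2 -0.6]
 [-1.9 -0.4]]
-0.16 [[-6.19250407  7.82218279]] [[  0.72937974 -12.14075523]]
-0.15 [[-4.86397127  6.28965302]] [[ 0.30391213 -9.61258213]]
-0.14 [[-3.54830792  4.77196882]] [[-0.12516063 -7.06298686]]
-0.13 [[-2.24532793  3.26891552]] [[-0.55788456 -4.49169599]]
-0.12 [[-0.95484876  1.78028255]] [[-0.99430645 -1.89843141]]
-0.11 [[0.32330861 0.30586338]] [[-1.43447392  0.71708976]]
-0.1 [[ 1.58931984 -1.15454458]] [[-1.87843539  3.35515529]]
-0.09 [[ 2.84335723 -2.60114012]] [[-2.32624012  6.0160579 ]]
```

```bash
python3 - <<'E'
from h import *
T=[(-.058,-.078,.113),(-.058,.078,.113),(.07,.078,.113),(.07,-.078,.113)]
v=np.array([.5762,.2314,.303]);c,s=np.cos(v[2]),np.sin(v[2])
def toiso(p):p=np.array(p)[:2]-v[:2];return np.array([c*p[0]+s*p[1],-s*p[0]+c*p[1]]).round(3)
for n,pts in dict(green=[(401,218),(468,194),(489,231),(420,256)],purple=[(487,183),(540,151),(576,183),(522,211)]).items():
    w,e=fit([("scene",T,unc(pts,0,0,1.5625))],[.4,.15,.3]);print(n,w.round(3),abs(e).max(),[toiso(q) for q in W(w,T)])
s=np.array([.2199,.5843,.2192])
for name,L in dict(approach=(-.15,.052,.20),near=(-.1,.052,.10),out=(-.033,.052,.054)).items():print(name,W(v,[L]).round(4))
vc=np.array([.5935,-.215,-.107])
for L in((-.25,0,.2),(-.16,0,.06),(-.119,0,.06),(-.059,0,.06)):print(L,W(vc,[L]).round(4))
E
```

```text
green [0.313 0.18  0.268] 3.6 [array([-0.327, -0.047]), array([-0.322,  0.109]), array([-0.194,  0.105]), array([-0.199, -0.051])]
purple [0.204 0.391 0.502] 3.6 [array([-0.349,  0.176]), array([-0.38 ,  0.329]), array([-0.255,  0.354]), array([-0.224,  0.201])]
approach [[0.4175 0.2363 0.2   ]]
near [[0.4652 0.2512 0.1   ]]
out [[0.5292 0.2712 0.054 ]]
(-0.25, 0, 0.2) [[ 0.3449 -0.1883  0.2   ]]
(-0.16, 0, 0.06) [[ 0.4344 -0.1979  0.06  ]]
(-0.119, 0, 0.06) [[ 0.4752 -0.2023  0.06  ]]
(-0.059, 0, 0.06) [[ 0.5348 -0.2087  0.06  ]]
```

```bash
cat >> h.py <<'E'
ISO=np.array([.5762,.2314,.303]);CUT=np.array([.5935,-.215,-.107])
def tgt(v,L,pitch,sx):
    """tool z along local x pitched down; tool x = sx*local y"""
    z=np.array([np.cos(pitch),0,-np.sin(pitch)]);x=np.array([0,sx,0.]);y=np.cross(z,x)
    return W(v,[L])[0],Ro.from_euler("z",v[2]).as_matrix()@np.c_[x,y,z]
def rel(p,R,s):
    R0=Ro.from_quat(s["eef_rot"]).as_matrix()
    return Ro.from_matrix(R0.T@R).as_rotvec().round(3),(R0.T@(p-s["tool_pos"])).round(4)
def loc(v,p):
    c,s=np.cos(v[2]),np.sin(v[2]);d=np.array(p)-[v[0],v[1],0];return np.array([c*d[0]+s*d[1],c*d[1]-s*d[0],d[2]]).round(4)
E
python3 - <<'E'
from h import *
from plant import r
s=r.get_state()
for L in((-.15,.052,.25),(-.12,.052,.14)):
  for sx in(-1,1):print(L,sx,rel(*tgt(ISO,L,np.radians(40),sx),s))
E
```

```text
(-0.15, 0.052, 0.25) -1 (array([0.367, 1.064, 2.281]), array([-0.2564,  0.3076, -0.0302]))
(-0.15, 0.052, 0.25) 1 (array([-0.84 ,  0.29 , -0.619]), array([-0.2564,  0.3076, -0.0302]))
(-0.12, 0.052, 0.14) -1 (array([0.367, 1.064, 2.281]), array([-0.2378,  0.3312,  0.0798]))
(-0.12, 0.052, 0.14) 1 (array([-0.84 ,  0.29 , -0.619]), array([-0.2378,  0.3312,  0.0798]))
```

```bash
T='[[0.367,1.064,2.281],[-0.256,0.308,-0.03],0]' ; python3 -m pendant '[[[0.367,1.064,2.281],[-0.256,0.308,-0.03],0],[[0.367,1.064,2.281],[-0.256,0.308,-0.03],0],[[0.367,1.064,2.281],[-0.256,0.308,-0.03],0],[[0.367,1.064,2.281],[-0.256,0.308,-0.03],0],[[0.367,1.064,2.281],[-0.256,0.308,-0.03],0],[[0.367,1.064,2.281],[-0.256,0.308,-0.03],0],[[0.367,1.064,2.281],[-0.256,0.308,-0.03],0],[[0.367,1.064,2.281],[-0.256,0.308,-0.03],0],[[0.367,1.064,2.281],[-0.256,0.308,-0.03],0],[[0.367,1.064,2.281],[-0.256,0.308,-0.03],0]]'
cat > st.py <<'E'
from h import *
from plant import r
import sys
s=r.get_state();print(s["clock"],"q",s["q"].round(2),"F",s["contact_force"].round(1),"op",round(s["opening"],2))
print("iso",loc(ISO,s["tool_pos"]),"cut",loc(CUT,s["tool_pos"]))
a=eval(sys.argv[1]) if len(sys.argv)>1 else []
for v,L,p,sx in a:print(L,rel(*tgt(v,L,np.radians(p),sx),s))
E
python3 st.py "[(ISO,(-.15,.052,.25),40,-1)]"
```

```text
clock: 1.15
tool_pos: [0.418, 0.2436, 0.2601]
eef_rot: [0.968, 0.036, 0.138, -0.205]
contact_force: [-0.1, 1.0, -0.3]
opening: 0.117
1.15 q [-0.04  0.39 -0.55  2.33 -0.75  0.05  0.3 ] F [-0.1  1.  -0.3] op 0.12
iso [-0.1474  0.0588  0.2601] cut [-0.2235  0.4372  0.2601]
(-0.15, 0.052, 0.25) (array([0.209, 0.567, 1.167]), array([-0.0034,  0.0105,  0.0057]))
```

```bash
python3 -m pendant '[[[0.209,0.567,1.167],[-0.003,0.01,0.006],0],[[0.209,0.567,1.167],[-0.003,0.01,0.006],0],[[0.209,0.567,1.167],[-0.003,0.01,0.006],0],[[0.209,0.567,1.167],[-0.003,0.01,0.006],0],[[0.209,0.567,1.167],[-0.003,0.01,0.006],0],[[0.209,0.567,1.167],[-0.003,0.01,0.006],0],[[0.209,0.567,1.167],[-0.003,0.01,0.006],0],[[0.209,0.567,1.167],[-0.003,0.01,0.006],0],[[0.209,0.567,1.167],[-0.003,0.01,0.006],0],[[0.209,0.567,1.167],[-0.003,0.01,0.006],0]]'
python3 st.py "[(ISO,(-.15,.052,.25),40,-1)]"
```

```text
clock: 2.15
tool_pos: [0.4282, 0.2461, 0.3256]
eef_rot: [0.845, -0.454, 0.158, -0.233]
contact_force: [0.6, 0.4, 0.4]
opening: 0.003
2.15 q [-1.12  0.22  0.54  2.36 -1.    0.04 -0.62] F [0.6 0.4 0.4] op 0.0
iso [-0.1369  0.0582  0.3256] cut [-0.2136  0.4408  0.3256]
(-0.15, 0.052, 0.25) (array([0.294, 0.134, 0.238]), array([-0.0017,  0.0528,  0.056 ]))
```

```bash
cat >> h.py <<'E'
def down(az,tilt=0,taz=0):
    """tool down with tool x at azimuth az, then tilted by tilt toward azimuth taz (deg)"""
    az,tilt,taz=np.radians([az,tilt,taz]);x=np.array([np.cos(az),np.sin(az),0]);z=np.array([0,0,-1.])
    R=np.c_[x,np.cross(z,x),z]
    return Ro.from_rotvec(tilt*np.array([np.sin(taz),-np.cos(taz),0])).as_matrix()@R
E
python3 - <<'E'
from h import *
from plant import r
s=r.get_state();R=Ro.from_quat(s["eef_rot"]).as_matrix();print(R.round(2))
for az in(-20,20,60,105):print(az,rel(np.array([.42,.22,.30]),down(az),s))
E
```

```text
[[ 0.54 -0.69  0.48]
 [-0.84 -0.48  0.25]
 [ 0.06 -0.54 -0.84]]
-20 (array([-0.53 , -0.238, -0.618]), array([0.0161, 0.0319, 0.011 ]))
20 (array([-0.441, -0.429, -1.295]), array([0.0161, 0.0319, 0.011 ]))
60 (array([-0.296, -0.613, -1.968]), array([0.0161, 0.0319, 0.011 ]))
105 (array([-0.047, -0.807, -2.713]), array([0.0161, 0.0319, 0.011 ]))
```

```bash
python3 -m pendant '[[[-0.441,-0.429,-1.295],[0.016,0.032,0.011],0],[[-0.441,-0.429,-1.295],[0.016,0.032,0.011],0],[[-0.441,-0.429,-1.295],[0.016,0.032,0.011],0],[[-0.441,-0.429,-1.295],[0.016,0.032,0.011],0],[[-0.441,-0.429,-1.295],[0.016,0.032,0.011],0],[[-0.441,-0.429,-1.295],[0.016,0.032,0.011],0],[[-0.441,-0.429,-1.295],[0.016,0.032,0.011],0],[[-0.441,-0.429,-1.295],[0.016,0.032,0.011],0],[[-0.441,-0.429,-1.295],[0.016,0.032,0.011],0],[[-0.441,-0.429,-1.295],[0.016,0.032,0.011],0]]'
cat > st2.py <<'E'
from h import *
from plant import r
import sys
s=r.get_state();print(s["clock"],"q",s["q"].round(2),"F",s["contact_force"].round(1),"z",Ro.from_quat(s["eef_rot"]).as_matrix()[:,2].round(2),"p",s["tool_pos"].round(3))
for a in eval(sys.argv[1]):print(a,rel(np.array(a[0]),down(*a[1:]),s))
E
python3 st2.py "[((.42,.22,.3),80),((.42,.22,.3),60,30,-60),((.42,.22,.3),60,30,-20)]"
```

```text
clock: 3.15
tool_pos: [0.4203, 0.2196, 0.2997]
eef_rot: [0.985, 0.173, 0.0, -0.0]
contact_force: [-0.2, 0.1, -0.3]
opening: 0.004
3.15 q [-0.87  0.41  0.43  1.91 -0.22  0.86  0.02] F [-0.2  0.1 -0.3] z [ 0.  0. -1.] p [0.42 0.22 0.3 ]
((0.42, 0.22, 0.3), 80) (array([-0.000e+00, -1.000e-03, -1.049e+00]), array([-0.0002, -0.0005, -0.0003]))
((0.42, 0.22, 0.3), 60, 30, -60) (array([-0.526, -0.093, -0.683]), array([-0.0002, -0.0005, -0.0003]))
((0.42, 0.22, 0.3), 60, 30, -20) (array([-0.463,  0.267, -0.683]), array([-0.0002, -0.0005, -0.0003]))
```

```bash
python3 -m pendant '[[[-0.3,-0.05,-0.4],[0,0,0],0],[[-0.3,-0.05,-0.4],[0,0,0],0],[[-0.3,-0.05,-0.4],[0,0,0],0],[[-0.3,-0.05,-0.4],[0,0,0],0],[[-0.526,-0.093,-0.683],[0,0,0],0],[[-0.526,-0.093,-0.683],[0,0,0],0],[[-0.526,-0.093,-0.683],[0,0,0],0]]'
python3 st2.py "[((.42,.22,.3),60,40,-60),((.42,.22,.3),60,40,-30)]"; python3 st.py "[(ISO,(-.15,.052,.27),40,-1),(ISO,(-.15,.052,.27),40,1)]"
```

```text
clock: 3.85
tool_pos: [0.419, 0.2218, 0.2987]
eef_rot: [0.836, 0.484, 0.0, 0.259]
contact_force: [-0.4, 0.8, -0.0]
opening: 0.002
3.85 q [-1.24  0.52  0.48  1.92  0.34  0.93  0.03] F [-0.4  0.8 -0. ] z [ 0.25 -0.43 -0.87] p [0.419 0.222 0.299]
((0.42, 0.22, 0.3), 60, 40, -60) (array([-0.151, -0.088,  0.002]), array([-0.0013,  0.002 , -0.0001]))
((0.42, 0.22, 0.3), 60, 40, -30) (array([-0.241,  0.243,  0.091]), array([-0.0013,  0.002 , -0.0001]))
3.85 q [-1.24  0.52  0.48  1.92  0.34  0.93  0.03] F [-0.4  0.8 -0. ] op 0.0
iso [-0.1529  0.0377  0.2987] cut [-0.2201  0.4157  0.2987]
(-0.15, 0.052, 0.27) (array([0.953, 0.636, 2.345]), array([ 0.0181, -0.0194,  0.0182]))
(-0.15, 0.052, 0.27) (array([-0.492,  0.738, -0.55 ]), array([ 0.0181, -0.0194,  0.0182]))
```

```bash
python3 st2.py "[((.42,.24,.3),130,45,-60),]"; python3 -m pendant '[[[0,0,-1.2],[0,0,0],0],[[0,0,-1.2],[0,0,0],0],[[0,0,-1.2],[0,0,0],0],[[0,0,-1.2],[0,0,0],0],[[0,0,-1.2],[0,0,0],0],[[0,0,-1.2],[0,0,0],0],[[0,0,-1.2],[0,0,0],0],[[0,0,-1.2],[0,0,0],0]]'
cat > sw.py <<'E'
from h import *
from plant import r
import sys
# path back from final pose: rotate about forearm axis f (az,pitch deg) by th
az,pi=np.radians([float(sys.argv[1]),float(sys.argv[2])]);f=np.array([np.cos(pi)*np.cos(az),np.cos(pi)*np.sin(az),-np.sin(pi)])
s=r.get_state();print(s["q"].round(2))
p,R=tgt(ISO,(-.15,.052,.3),np.radians(40),-1)
for th in(150,120,90,60,30,0):
    Q=Ro.from_rotvec(np.radians(th)*f).as_matrix()@R;print(th,Q[:,2].round(2),rel(p,Q,s))
E
python3 sw.py 27 58
```

```text
3.85 q [-1.24  0.52  0.48  1.92  0.34  0.93  0.03] F [-0.4  0.8 -0. ] z [ 0.25 -0.43 -0.87] p [0.419 0.222 0.299]
((0.42, 0.24, 0.3), 130, 45, -60) (array([-0.117, -0.253, -1.212]), array([ 0.0149, -0.0059, -0.0087]))
clock: 4.65
tool_pos: [0.4199, 0.2199, 0.2995]
eef_rot: [0.418, 0.871, -0.146, 0.212]
contact_force: [-0.9, -0.5, 1.0]
opening: 0.004
[-1.02  0.48  0.14  1.91  0.5   1.01  1.04]
150 [ 0.22  0.07 -0.97] (array([-0.327,  0.401, -0.116]), array([ 0.012 ,  0.008 , -0.0081]))
120 [ 0.34 -0.05 -0.94] (array([-0.382,  0.148, -0.577]), array([ 0.012 ,  0.008 , -0.0081]))
90 [ 0.49 -0.09 -0.87] (array([-0.422, -0.124, -1.031]), array([ 0.012 ,  0.008 , -0.0081]))
60 [ 0.62 -0.05 -0.78] (array([-0.444, -0.414, -1.476]), array([ 0.012 ,  0.008 , -0.0081]))
30 [ 0.71  0.07 -0.7 ] (array([-0.446, -0.724, -1.908]), array([ 0.012 ,  0.008 , -0.0081]))
0 [ 0.73  0.23 -0.64] (array([-0.424, -1.06 , -2.326]), array([ 0.012 ,  0.008 , -0.0081]))
```

Joint 5 now moves positive as intended; following this sweep.

```bash
python3 -m pendant '[[[-0.382,0.148,-0.577],[0.012,0.008,-0.008],0],[[-0.382,0.148,-0.577],[0.012,0.008,-0.008],0],[[-0.382,0.148,-0.577],[0.012,0.008,-0.008],0],[[-0.422,-0.124,-1.031],[0.012,0.008,-0.008],0],[[-0.422,-0.124,-1.031],[0.012,0.008,-0.008],0],[[-0.422,-0.124,-1.031],[0.012,0.008,-0.008],0],[[-0.422,-0.124,-1.031],[0.012,0.008,-0.008],0],[[-0.444,-0.414,-1.476],[0.012,0.008,-0.008],0],[[-0.444,-0.414,-1.476],[0.012,0.008,-0.008],0],[[-0.444,-0.414,-1.476],[0.012,0.008,-0.008],0]]'
python3 sw.py 27 58
```

```text
clock: 5.65
tool_pos: [0.4177, 0.2366, 0.3001]
eef_rot: [-0.271, 0.911, -0.127, 0.284]
contact_force: [0.1, 0.3, -0.0]
opening: 0.005
[-1.02  0.32  0.    2.34  1.27  0.6   1.57]
150 [ 0.22  0.07 -0.97] (array([-0.129,  0.446,  1.303]), array([ 0.0004, -0.0002,  0.    ]))
120 [ 0.34 -0.05 -0.94] (array([-0.085,  0.279,  0.809]), array([ 0.0004, -0.0002,  0.    ]))
90 [ 0.49 -0.09 -0.87] (array([-0.041,  0.112,  0.314]), array([ 0.0004, -0.0002,  0.    ]))
60 [ 0.62 -0.05 -0.78] (array([ 0.004, -0.055, -0.18 ]), array([ 0.0004, -0.0002,  0.    ]))
30 [ 0.71  0.07 -0.7 ] (array([ 0.05 , -0.223, -0.674]), array([ 0.0004, -0.0002,  0.    ]))
0 [ 0.73  0.23 -0.64] (array([ 0.096, -0.39 , -1.167]), array([ 0.0004, -0.0002,  0.    ]))
```

```bash
python3 -m pendant '[[[0.05,-0.223,-0.674],[0,0,0],0],[[0.05,-0.223,-0.674],[0,0,0],0],[[0.05,-0.223,-0.674],[0,0,0],0],[[0.05,-0.223,-0.674],[0,0,0],0],[[0.05,-0.223,-0.674],[0,0,0],0],[[0.096,-0.39,-1.167],[0,0,0],0],[[0.096,-0.39,-1.167],[0,0,0],0],[[0.096,-0.39,-1.167],[0,0,0],0],[[0.096,-0.39,-1.167],[0,0,0],0],[[0.096,-0.39,-1.167],[0,0,0],0]]'
python3 st.py "[(ISO,(-.15,.052,.27),40,-1),(ISO,(-.12,.052,.123),40,-1)]"
```

```text
clock: 6.65
tool_pos: [0.4203, 0.2495, 0.293]
eef_rot: [0.668, -0.63, 0.238, -0.315]
contact_force: [-0.6, 0.8, -1.4]
opening: 0.005
6.65 q [-0.27  0.59 -1.27  2.56  1.67  1.3   1.99] F [-0.6  0.8 -1.4] op 0.0
iso [-0.1434  0.0638  0.293 ] cut [-0.2218  0.4433  0.293 ]
(-0.15, 0.052, 0.27) (array([ 0.054, -0.104, -0.2  ]), array([0.0147, 0.0186, 0.0122]))
(-0.12, 0.052, 0.123) (array([ 0.054, -0.104, -0.2  ]), array([0.0201, 0.1048, 0.1348]))
```

```bash
python3 st.py "[(ISO,(-.135,.052,.16),40,-1)]"; python3 -m pendant '[[[0.054,-0.104,-0.2],[0.018,0.081,0.1],0],[[0.054,-0.104,-0.2],[0.018,0.081,0.1],0],[[0.054,-0.104,-0.2],[0.018,0.081,0.1],0],[[0.054,-0.104,-0.2],[0.018,0.081,0.1],0],[[0.054,-0.104,-0.2],[0.018,0.081,0.1],0],[[0.054,-0.104,-0.2],[0.018,0.081,0.1],0]]'
python3 st.py "[(ISO,(-.135,.052,.16),40,-1),(ISO,(-.115,.052,.118),40,-1)]"; python3 - <<'E'
from plant import r
import cv2
for n in("scene","side"):
    im=r.snapshot(n)["image"][:,:,::-1]
    cv2.imwrite(f"pics/{n}1.png",im)
import numpy as np
a=cv2.imread("pics/scene1.png");b=cv2.imread("pics/side1.png")
cv2.imwrite("pics/both1.png",np.hstack([cv2.resize(a[30:284,180:420],(400,424)),cv2.resize(b[60:314,120:360],(400,424))]))
E
```

```text
6.65 q [-0.27  0.59 -1.27  2.56  1.67  1.3   1.99] F [-0.6  0.8 -1.4] op 0.0
iso [-0.1434  0.0638  0.293 ] cut [-0.2218  0.4433  0.293 ]
(-0.135, 0.052, 0.16) (array([ 0.054, -0.104, -0.2  ]), array([0.0203, 0.0881, 0.0986]))
clock: 7.25
tool_pos: [0.4847, 0.2846, 0.1745]
eef_rot: [0.733, -0.545, 0.249, -0.323]
contact_force: [-0.0, 0.6, -0.1]
opening: 0.006
7.25 q [-0.19  1.2  -1.47  2.56  1.97  1.86  2.28] F [-0.   0.6 -0.1] op 0.01
iso [-0.0715  0.0781  0.1745] cut [-0.1615  0.4851  0.1745]
(-0.135, 0.052, 0.16) (array([ 0.034, -0.021, -0.001]), array([ 0.027 ,  0.0532, -0.0371]))
(-0.115, 0.052, 0.118) (array([ 0.034, -0.021, -0.001]), array([0.0261, 0.0711, 0.0059]))
```

View pics/both1.png

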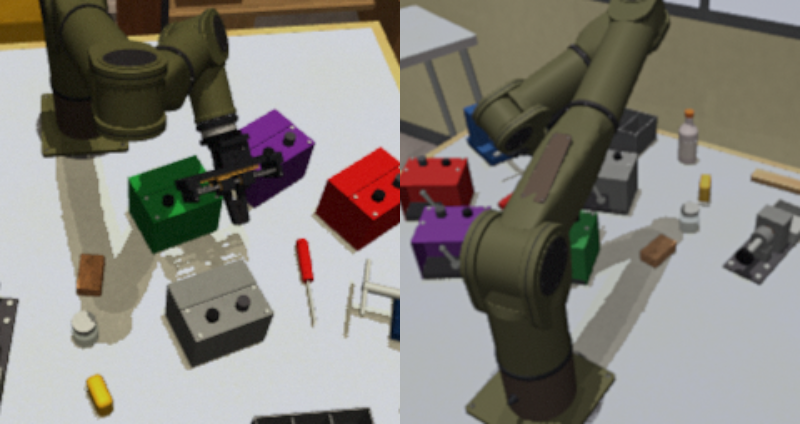

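```bash
cat > fk.py <<'E'
from h import *
import itertools,json,os
def Tz(a):c,s=np.cos(a),np.sin(a);M=np.eye(4);M[:2,:2]=[[c,-s],[s,c]];return M
def Ty(a):c,s=np.cos(a),np.sin(a);M=np.eye(4);M[0,0]=M[2,2]=c;M[0,2]=s;M[2,0]=-s;return M
def Tt(x,z):M=np.eye(4);M[0,3]=x;M[2,3]=z;return M
def FK(q,p,S):
    # p: o1,o3,o5,o7,d1,d3,d5,d7,a1,a3,a5,o2,o4,o6
    return (Tz(S[0]*q[0]+p[0])@Tt(p[8],p[4])@Ty(q[1]+p[11])@Tz(S[1]*q[2]+p[1])@Tt(p[9],p[5])@Ty(q[3]+p[12])
        @Tz(S[2]*q[4]+p[2])@Tt(p[10],p[6])@Ty(q[5]+p[13])@Tz(S[3]*q[6]+p[3])@Tt(0,p[7]))
E
cat > fitfk.py <<'E'
from fk import *
from plant import r
s=r.get_state()
D=[([-1.17718783,.68994621,-.19452228,1.56634318,.15735404,.90248317,-.21506653],[.21988579,.58434266,.21923408],[.822175872,.569232853,-.000681705709,.000574]),
([-.04,.39,-.55,2.33,-.75,.05,.3],[.418,.2436,.2601],[.968,.036,.138,-.205]),
([-1.12,.22,.54,2.36,-1,.04,-.62],[.4282,.2461,.3256],[.845,-.454,.158,-.233]),
([-.87,.41,.43,1.91,-.22,.86,.02],[.4203,.2196,.2997],[.985,.173,0,0]),
([-1.24,.52,.48,1.92,.34,.93,.03],[.419,.2218,.2987],[.836,.484,0,.259]),
([-1.02,.48,.14,1.91,.5,1.01,1.04],[.4199,.2199,.2995],[.418,.871,-.146,.212]),
([-1.02,.32,0,2.34,1.27,.6,1.57],[.4177,.2366,.3001],[-.271,.911,-.127,.284]),
([-.27,.59,-1.27,2.56,1.67,1.3,1.99],[.4203,.2495,.293],[.668,-.63,.238,-.315]),
(s["q"],s["tool_pos"],s["eef_rot"])]
D=[(q,np.array(p),Ro.from_quat(e).as_matrix()) for q,p,e in D]
rng=np.random.default_rng(0);best=[]
for S in itertools.product((1,-1),repeat=4):
    def f(p):
        o=[]
        for q,x,R in D:
            M=FK(q,p,S);o+=list((M[:3,3]-x)*3)+list(((M[:3,:3]-R)).ravel())
        return np.array(o+list(.02*p[8:]))
    for k in range(6):
        p0=np.r_[rng.uniform(-3.1,3.1,4),.35,.4,.4,.25,0,0,0,0,0,0]
        b=least_squares(f,p0,max_nfev=60);best.append((b.cost,S,b.x))
best.sort(key=lambda b:b[0])
for b in best[:4]:print(b[0],b[1],b[2].round(3))
c,S,p=best[0]
for q,x,R in D:M=FK(q,p,S);print((M[:3,3]-x).round(3),np.linalg.norm(M[:3,:3]-R).round(3))
json.dump([list(S),list(p)],open("fk.json","w"))
E
time python3 fitfk.py
```

```text
0.015406522976796228 (-1, -1, -1, -1) [-6.00e-02 -3.00e-03 -2.40e-02 -3.18e+00  3.46e-01  5.87e-01  3.65e-01
  3.55e-01 -9.00e-03 -1.30e-02  6.00e-03  3.00e-03 -3.00e-03 -1.10e-02]
0.015406522977160369 (-1, -1, -1, -1) [-6.000e-02 -3.000e-03 -2.400e-02  3.103e+00  3.460e-01  5.870e-01
  3.650e-01  3.550e-01 -9.000e-03 -1.300e-02  6.000e-03  3.000e-03
 -3.000e-03 -1.100e-02]
2.614702072943887 (-1, -1, -1, -1) [-3.231 -3.206  0.196 -3.395  0.686 -0.254  0.147  0.045 -0.526  0.144
  0.054 -1.349 -0.38  -0.072]
2.954557249233658 (-1, 1, -1, -1) [ 3.156  0.306 -2.358  2.198  0.657  0.284 -0.162  0.056 -0.383  0.453
  0.042  2.007 -0.956 -0.312]
[0.005 0.013 0.   ] 0.034
[-0.001  0.019  0.001] 0.053
[-0.011  0.004 -0.005] 0.069
[-0.001  0.008 -0.006] 0.04
[-0.009 -0.004 -0.006] 0.028
[-0.007  0.001 -0.003] 0.013
[-0.015 -0.004 -0.004] 0.04
[-0.007  0.005  0.008] 0.02
[ 0.012 -0.     0.015] 0.037
real	1m34.746s
user	1m34.354s
sys	0m0.104s
```

```bash
cat > ik.py <<'E'
from fk import *
S,P=json.load(open("fk.json"));P=np.array(P)
lo=np.array([-3.01,-.46,-1.47,.13,-1,.04,-2.66])+.04;hi=np.array([3.01,2.08,1.51,2.56,4.14,2.09,2.66])-.04
def ik(p,R,q0,w=.01):
    qm=(lo+hi)/2
    def f(q):
        M=FK(q,P,S);return np.r_[(M[:3,3]-p)*5,(M[:3,:3]-R).ravel(),w*(q-q0)]
    b=least_squares(f,np.clip(q0,lo+1e-3,hi-1e-3),bounds=(lo,hi));M=FK(b.x,P,S)
    return b.x,np.linalg.norm(M[:3,3]-p),np.linalg.norm(M[:3,:3]-R)
def elbow(q):
    M=Tz(S[0]*q[0]+P[0])@Tt(P[8],P[4])@Ty(q[1]+P[11])@Tz(S[1]*q[2]+P[1])@Tt(P[9],P[5]);e=M[:3,3]
    w=(M@Ty(q[3]+P[12])@Tz(S[2]*q[4]+P[2])@Tt(P[10],P[6]))[:3,3];return e.round(2),w.round(2)
E
python3 - <<'E'
from ik import *
rng=np.random.default_rng(1)
for pitch in(40,50):
 for sx in(-1,1):
  for L in((-.038,.052,.054),(-.115,.052,.118),(-.038,0.01,.054)):
    p,R=tgt(ISO,L,np.radians(pitch),sx);sol=[]
    for k in range(14):
        q,e,g=ik(p,R,rng.uniform(lo,hi),.003)
        if e<.008 and g<.06:sol.append((min((q-lo).min(),(hi-q).min()),q,e,g))
    sol.sort(key=lambda t:-t[0])
    print(pitch,sx,L,len(sol))
    for t in sol[:2]:print("   ",t[0].round(2),t[1].round(2),*elbow(t[1]))
E
```

```text
40 -1 (-0.038, 0.052, 0.054) 0
40 -1 (-0.115, 0.052, 0.118) 0
40 -1 (-0.038, 0.01, 0.054) 0
40 1 (-0.038, 0.052, 0.054) 0
40 1 (-0.115, 0.052, 0.118) 0
40 1 (-0.038, 0.01, 0.054) 0
50 -1 (-0.038, 0.052, 0.054) 8
    0.05 [-0.17  1.19 -0.88  2.47  2.4   1.38  2.17] [0.53 0.05 0.57] [0.31 0.2  0.33]
    0.05 [-0.11  1.27 -1.03  2.47  2.33  1.49  2.29] [0.55 0.02 0.53] [0.31 0.2  0.33]
50 -1 (-0.115, 0.052, 0.118) 0
50 -1 (-0.038, 0.01, 0.054) 4
    0.03 [-0.08  1.18 -0.85  2.49  2.47  1.34  2.2 ] [ 0.53 -0.    0.57] [0.32 0.16 0.33]
    0.03 [-0.28  1.05 -0.45  2.49  2.7   1.16  1.86] [0.49 0.1  0.65] [0.32 0.16 0.33]
50 1 (-0.038, 0.052, 0.054) 9
    0.05 [-0.29  1.09 -0.64  2.47  2.51  1.24 -1.16] [0.5  0.11 0.62] [0.31 0.2  0.33]
    0.05 [-0.16  1.2  -0.91  2.47  2.38  1.4  -0.95] [0.54 0.04 0.56] [0.31 0.2  0.33]
50 1 (-0.115, 0.052, 0.118) 0
50 1 (-0.038, 0.01, 0.054) 9
    0.03 [-0.13  1.13 -0.73  2.49  2.54  1.28 -1.04] [0.52 0.03 0.6 ] [0.32 0.16 0.33]
    0.03 [ 0.07  1.42 -1.28  2.49  2.3   1.65 -0.6 ] [ 0.57 -0.09  0.44] [0.32 0.16 0.33]
```

```bash
cat > plan.py <<'E'
from ik import *
import cv2
def clr(x,z,pd):
    p=np.radians(pd);a=np.array([np.cos(p),-np.sin(p)]);n=np.array([np.sin(p),np.cos(p)])
    c=np.array([x,z])*1e3;best=[]
    for h,u0,u1 in((9,8,-56),(37.5,-56,-150)):
        for X in(np.arange(-58,71,1.)):
            for Z in(110,113):
                d=np.array([X,Z])-c;u,w=d@a,d@n
                best.append(np.hypot(max(u-u0,u1-u,0),max(abs(w)-h,0)))
    return round(min(best),1)
E
python3 - <<'E'
from plan import *
from plant import r
q=r.get_state()["q"]
for yaw in(0,-8):
 q=r.get_state()["q"]
 for sx,x,y,z,pd in((-1,-.10,.052,.16,75),(-1,-.10,.052,.085,75),(-1,-.08,.052,.07,65),(-1,-.06,.052,.064,57),(-1,-.042,.052,.060,50),(-1,-.04,.052,.058,50),(-1,-.042,.052,.060,47),(-1,-.042,.052,.060,45),(-1,-.042,.01,.060,50),(-1,-.042,.01,.060,45)):
  p,R=tgt(ISO,(x,y,z),np.radians(pd),sx);R=Ro.from_euler("z",yaw,degrees=True).as_matrix()@R
  q2,e,g=ik(p,R,q,.004);print(yaw,x,y,z,pd,"clr",clr(x,z,pd),q2.round(2),"err",e.round(4),g.round(3));q=q2
E
```

```text
0 -0.1 0.052 0.16 75 clr 52.0 [-0.61  0.59 -0.01  2.26  1.79  0.08  2.62] err 0.008 0.078
0 -0.1 0.052 0.085 75 clr 38.0 [-0.47  0.75 -0.22  2.24  1.95  0.24  2.46] err 0.0 0.0
0 -0.08 0.052 0.07 65 clr 26.3 [-0.33  0.86 -0.49  2.36  2.31  0.67  2.11] err 0.0 0.0
0 -0.06 0.052 0.064 57 clr 16.0 [-0.33  0.96 -0.54  2.43  2.46  0.95  1.98] err 0.0 0.0
0 -0.042 0.052 0.06 50 clr 5.1 [-0.34  1.05 -0.54  2.48  2.56  1.19  1.89] err 0.0 0.0
0 -0.04 0.052 0.058 50 clr 2.3 [-0.34  1.06 -0.54  2.47  2.56  1.19  1.89] err 0.0 0.0
0 -0.042 0.052 0.06 47 clr 6.3 [-0.36  1.1  -0.53  2.52  2.59  1.32  1.85] err 0.0 0.0
0 -0.042 0.052 0.06 45 clr 7.2 [-0.39  1.11 -0.5   2.52  2.61  1.35  1.81] err 0.0036 0.016
0 -0.042 0.01 0.06 50 clr 5.1 [-0.26  1.05 -0.48  2.51  2.67  1.17  1.88] err 0.0 0.0
0 -0.042 0.01 0.06 45 clr 7.2 [-0.3   1.08 -0.44  2.52  2.71  1.28  1.83] err 0.0095 0.041
-8 -0.1 0.052 0.16 75 clr 52.0 [ 0.03  1.03 -1.43  2.26  1.52  1.28  2.62] err 0.0131 0.114
-8 -0.1 0.052 0.085 75 clr 38.0 [-0.21  0.85 -0.72  2.23  1.65  0.64  2.62] err 0.0 0.0
-8 -0.08 0.052 0.07 65 clr 26.3 [-0.22  0.96 -0.81  2.34  2.01  0.92  2.25] err 0.0 0.0
-8 -0.06 0.052 0.064 57 clr 16.0 [-0.25  1.04 -0.81  2.4   2.18  1.15  2.08] err 0.0 0.0
-8 -0.042 0.052 0.06 50 clr 5.1 [-0.3   1.12 -0.78  2.44  2.3   1.35  1.97] err 0.0 0.0
-8 -0.04 0.052 0.058 50 clr 2.3 [-0.3   1.13 -0.78  2.44  2.3   1.34  1.98] err 0.0 0.0
-8 -0.042 0.052 0.06 47 clr 6.3 [-0.33  1.16 -0.76  2.48  2.33  1.45  1.91] err 0.0 0.0
-8 -0.042 0.052 0.06 45 clr 7.2 [-0.35  1.19 -0.75  2.5   2.36  1.52  1.87] err 0.0 0.0
-8 -0.042 0.01 0.06 50 clr 5.1 [-0.21  1.12 -0.75  2.48  2.38  1.33  1.99] err 0.0 0.0
-8 -0.042 0.01 0.06 45 clr 7.2 [-0.32  1.14 -0.59  2.52  2.49  1.42  1.81] err 0.0032 0.015
```

```bash
python3 st.py "[(ISO,(-.11,.052,.15),60,-1),(ISO,(-.10,.052,.10),65,-1)]"
```

```text
7.35 q [-0.19  1.2  -1.47  2.56  1.97  1.86  2.28] F [-0.5  0.5 -0.1] op 0.01
iso [-0.071   0.0785  0.1764] cut [-0.1613  0.4857  0.1764]
(-0.11, 0.052, 0.15) (array([-0.319, -0.02 , -0.005]), array([ 0.0268,  0.0456, -0.011 ]))
(-0.1, 0.052, 0.1) (array([-0.406, -0.02 , -0.006]), array([0.026 , 0.0763, 0.0298]))
```

```bash
python3 -m pendant '[[[-0.319,-0.02,-0.005],[0.027,0.046,-0.011],0],[[-0.319,-0.02,-0.005],[0.027,0.046,-0.011],0],[[-0.319,-0.02,-0.005],[0.027,0.046,-0.011],0],[[-0.319,-0.02,-0.005],[0.027,0.046,-0.011],0],[[-0.319,-0.02,-0.005],[0.027,0.046,-0.011],0],[[-0.319,-0.02,-0.005],[0.027,0.046,-0.011],0]]'
python3 st.py "[(ISO,(-.11,.052,.15),60,-1),(ISO,(-.10,.052,.09),68,-1),(ISO,(-.08,.052,.07),65,-1)]"
```

```text
clock: 7.95
tool_pos: [0.455, 0.2479, 0.1493]
eef_rot: [0.779, -0.571, 0.153, -0.208]
contact_force: [-0.6, 0.6, -0.5]
opening: 0.002
7.95 q [ 0.01  1.06 -1.45  2.44  1.78  1.39  2.53] F [-0.6  0.6 -0.5] op 0.0
iso [-0.1108  0.0519  0.1493] cut [-0.1872  0.4454  0.1493]
(-0.11, 0.052, 0.15) (array([0.   , 0.   , 0.002]), array([-0.0001, -0.0011, -0.0003]))
(-0.1, 0.052, 0.09) (array([-0.139, -0.   ,  0.002]), array([-0.0001,  0.0203,  0.0567]))
(-0.08, 0.052, 0.07) (array([-0.087, -0.   ,  0.002]), array([-0.0001,  0.013 ,  0.084 ]))
```

```bash
python3 -m pendant '[[[-0.139,0,0],[0,0.02,0.057],0],[[-0.139,0,0],[0,0.02,0.057],0],[[-0.139,0,0],[0,0.02,0.057],0]]'
python3 st.py "[(ISO,(-.10,.052,.09),68,-1)]"; python3 - <<'E'
from plant import r
import cv2,pickle
s=r.get_state();d=r.snapshot("wrist");pickle.dump((s,d),open("w1.pkl","wb"));cv2.imwrite("pics/w1.png",cv2.resize(d["image"][:,:,::-1],(800,600)))
E
```

```text
clock: 8.25
tool_pos: [0.4663, 0.25, 0.0878]
eef_rot: [0.791, -0.582, 0.114, -0.152]
contact_force: [-1.0, 0.2, 1.2]
opening: 0.006
8.25 q [-0.01  1.05 -1.19  2.31  1.79  1.12  2.64] F [-1.   0.2  1.2] op 0.01
iso [-0.0993  0.0506  0.0878] cut [-0.1761  0.4488  0.0878]
(-0.1, 0.052, 0.09) (array([ 0.003, -0.004, -0.   ]), array([-0.0014, -0.0002, -0.0023]))
```

View pics/w1.png

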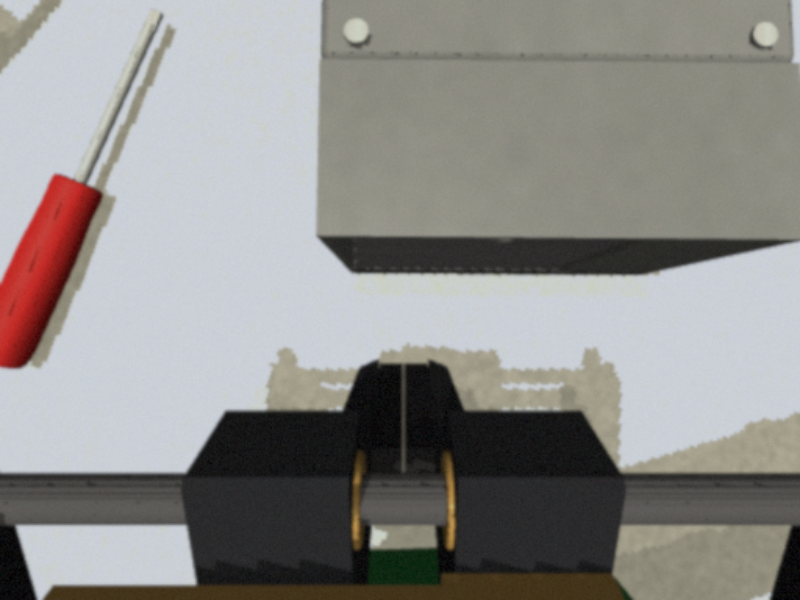

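```bash
python3 - <<'E'
from h import *
s,d=pickle.load(open("w1.pkl","rb"))
T=d["T_tool_cam"];Rt=Ro.from_quat(s["eef_rot"]).as_matrix()
Rc=Rt@T[:3,:3];tc=Rt@T[:3,3]+s["tool_pos"]
C["wrist"]=dict(mtx=d["mtx"],R=Rc.T,t=-Rc.T@tc)
wr=("wrist",[(-.058,.078,.113),(0,.078,.113),(0,-.078,.113)],unc([(317,237),(322,57),(793,61)],0,0,1.5625))
print(fit([wr],[.576,.231,.3]));print(proj("wrist",W(ISO,wr[1]))*1.5625)
print("tip",proj("wrist",s["tool_pos"]+Rt@[0,0,.008])*1.5625)
v=fit([wr],[.576,.231,.3])[0];print(loc(v,s["tool_pos"]))
E
```

```text
(array([0.57598905, 0.23165457, 0.29853564]), array([[-0.1, -1. ],
       [-1.7,  1.2],
       [ 2.8, -0.1]]))
[[318.37477122 235.77307296]
 [319.99225219  59.29910345]
 [797.92743535  59.19407212]]
tip [[404.34567381 351.54878498]]
[-0.0994  0.0498  0.0878]
```

```bash
cat > way.py <<'E'
from h import *
import sys
a=eval(sys.argv[1]);p0,R0=tgt(ISO,a[0][:3],np.radians(a[0][3]),-1)
for x in a[1:]:
    p,R=tgt(ISO,x[:3],np.radians(x[3]),-1);print(x,Ro.from_matrix(R0.T@R).as_rotvec().round(3),(R0.T@(p-p0)).round(4))
E
python3 way.py "[(-.10,.052,.09,68),(-.08,.052,.07,65),(-.06,.052,.064,57),(-.042,.052,.06,50)]"
```

```text
(-0.08, 0.052, 0.07, 65) [0.052 0.    0.   ] [-0.     -0.0111  0.026 ]
(-0.06, 0.052, 0.064, 57) [ 0.192 -0.    -0.   ] [-0.     -0.0273  0.0391]
(-0.042, 0.052, 0.06, 50) [0.314 0.    0.   ] [-0.     -0.0425  0.0495]
```

```bash
python3 -m pendant '[[[0.052,0,0],[0,-0.011,0.026],0],[[0.052,0,0],[0,-0.011,0.026],0],[[0.12,0,0],[0,-0.019,0.0325],0],[[0.192,0,0],[0,-0.0273,0.039],0],[[0.192,0,0],[0,-0.0273,0.039],0],[[0.192,0,0],[0,-0.0273,0.039],0]]'
python3 st.py "[(ISO,(-.06,.052,.064),57,-1)]"
python3 -m pendant '[[[0.04,0,0],[0,-0.005,0.004],0],[[0.08,0,0],[0,-0.0092,0.0079],0],[[0.122,0,0],[0,-0.014,0.0117],0],[[0.122,0,0],[0,-0.014,0.0117],0],[[0.122,0,0],[0,-0.014,0.0117],0]]'
python3 way.py "[(-.06,.052,.064,57),(-.042,.052,.06,50)]"; python3 st.py "[(ISO,(-.042,.052,.06),50,-1)]"
```

```text
clock: 8.9
tool_pos: [0.5029, 0.2632, 0.064]
eef_rot: [0.773, -0.567, 0.167, -0.228]
contact_force: [0.4, -0.5, 0.7]
opening: 0.008
8.9 q [-0.07  1.17 -1.13  2.38  2.11  1.32  2.44] F [ 0.4 -0.5  0.7] op 0.01
iso [-0.0605  0.0522  0.064 ] cut [-0.1412  0.4658  0.064 ]
(-0.06, 0.052, 0.064) (array([0.003, 0.001, 0.001]), array([ 0.0002, -0.0004,  0.0003]))
clock: 9.4
tool_pos: [0.5213, 0.2683, 0.062]
eef_rot: [0.757, -0.557, 0.202, -0.275]
contact_force: [0.1, -0.5, 0.7]
opening: 0.006
(-0.042, 0.052, 0.06, 50) [0.122 0.    0.   ] [ 0.     -0.0129  0.0132]
9.4 q [-0.1   1.24 -1.1   2.42  2.26  1.47  2.35] F [ 0.1 -0.5  0.7] op 0.01
iso [-0.0414  0.0516  0.062 ] cut [-0.1234  0.4728  0.062 ]
(-0.042, 0.052, 0.06) (array([ 0.002, -0.   , -0.   ]), array([-0.0004,  0.0018,  0.0011]))
```

```bash
cat > fy.py <<'E'
from h import *
from plant import r
s=r.get_state();F=Ro.from_euler("z",-ISO[2]).apply(s["contact_force"]);print(s["clock"],"iso",loc(ISO,s["tool_pos"])*1e3,"F_iso",F.round(1))
E
python3 fy.py; python3 -m pendant '[[[0,0,0],[0.001,0.0018,0.001],0],[[0,0,0],[0.002,0.0018,0.001],0],[[0,0,0],[0.003,0.0018,0.001],0],[[0,0,0],[0.004,0.0018,0.001],0],[[0,0,0],[0.005,0.0018,0.001],0]]'|head -1;python3 fy.py
python3 -m pendant '[[[0,0,0],[0.001,0,0],0],[[0,0,0],[0.002,0,0],0],[[0,0,0],[0.003,0,0],0]]'|head -1;python3 fy.py
```

```text
9.4 iso [-41.4  51.6  62. ] F_iso [-0.1 -0.5  0.7]
clock: 9.9
9.9 iso [-42.   46.2  59.5] F_iso [-0.2 -0.1 -0.5]
clock: 10.2
10.2 iso [-42.   43.3  59.4] F_iso [-0.4  0.3  0.2]
```

```bash
for i in 1 2; do python3 -m pendant '[[[0,0,0],[0.001,0,0],0],[[0,0,0],[0.002,0,0],0],[[0,0,0],[0.002,0,0],0]]'|head -1;python3 fy.py; done
```

```text
clock: 10.5
10.5 iso [-42.   41.2  59.4] F_iso [ 0.9 -1.4 -0.6]
clock: 10.8
10.8 iso [-42.   39.2  59.5] F_iso [ 0.9  0.6 -0.9]
```

```bash
for i in 1 2; do python3 -m pendant '[[[0,0,0],[0.001,0,0],0],[[0,0,0],[0.002,0,0],0],[[0,0,0],[0.002,0,0],0]]'|head -1;python3 fy.py; done
```

```text
clock: 11.1
11.1 iso [-42.1  37.2  59.4] F_iso [-0.3 -0.   0.1]
clock: 11.4
11.4 iso [-42.1  35.2  59.5] F_iso [ 0.2  0.3 -0.6]
```

```bash
for i in 1 2 3; do python3 -m pendant '[[[0,0,0],[0.001,0,0],0],[[0,0,0],[0.002,0,0],0],[[0,0,0],[0.002,0,0],0]]'|head -1;python3 fy.py; done
```

```text
clock: 11.7
11.7 iso [-42.   33.2  59.5] F_iso [ 0.1 -0.5 -0.1]
clock: 12.0
12.0 iso [-42.1  31.2  59.4] F_iso [-0.1 -0.3 -0.3]
clock: 12.3
12.3 iso [-42.1  29.2  59.5] F_iso [-0.6 -0.   0.4]
```

```bash
for i in 1 2 3; do python3 -m pendant '[[[0,0,0],[0.001,0,0],0],[[0,0,0],[0.002,0,0],0],[[0,0,0],[0.002,0,0],0]]'|head -1;python3 fy.py; done
```

```text
clock: 12.6
12.6 iso [-42.1  27.2  59.4] F_iso [-0.6 -0.8 -0.4]
clock: 12.9
12.9 iso [-42.   25.1  59.5] F_iso [-0.4  0.8  0.8]
clock: 13.2
13.2 iso [-42.1  23.1  59.5] F_iso [-0.1  0.1 -0.1]
```

```bash
for i in 1 2 3 4; do python3 -m pendant '[[[0,0,0],[0.001,0,0],0],[[0,0,0],[0.003,0,0],0],[[0,0,0],[0.003,0,0],0]]'|head -1;python3 fy.py; done
```

```text
clock: 13.5
13.5 iso [-42.1  20.   59.4] F_iso [ 0.3  0.9 -0.4]
clock: 13.8
13.8 iso [-42.1  17.   59.4] F_iso [-0.2 -0.1 -0.9]
clock: 14.1
14.1 iso [-42.1  14.   59.4] F_iso [-0.5 -0.1  0.1]
clock: 14.4
14.4 iso [-42.1  11.   59.4] F_iso [ 0.9 -0.4 -0.8]
```

```bash
for i in 1 2 3; do python3 -m pendant '[[[0,0,0],[0.001,0,0],0],[[0,0,0],[0.002,0,0],0],[[0,0,0],[0.002,0,0],0]]'|head -1;python3 fy.py; done
```

```text
clock: 14.7
14.7 iso [-42.1   9.2  59.4] F_iso [ 0.1 -0.2  0.3]
clock: 15.0
15.0 iso [-42.1   7.2  59.5] F_iso [-0.4  1.1 -0.6]
clock: 15.3
15.3 iso [-42.1   5.2  59.5] F_iso [0.3 0.3 0.1]
```

```bash
for i in 1 2 3; do python3 -m pendant '[[[0,0,0],[0.001,0,0],0],[[0,0,0],[0.0015,0,0],0],[[0,0,0],[0.0015,0,0],0]]'|head -1;python3 fy.py; done
```

```text
clock: 15.6
15.6 iso [-42.1   3.8  59.5] F_iso [-0.4 -0.6  0.5]
clock: 15.9
15.9 iso [-42.1   2.3  59.5] F_iso [-0.5  0.1 -0.5]
clock: 16.2
16.2 iso [-42.1   0.7  59.5] F_iso [-0.2  0.1 -0.1]
```

```bash
for i in 1 2 3; do python3 -m pendant '[[[0,0,0],[0.001,0,0],0],[[0,0,0],[0.0015,0,0],0],[[0,0,0],[0.0015,0,0],0]]'|head -1;python3 fy.py; done
```

```text
clock: 16.5
16.5 iso [-42.1  -0.7  59.5] F_iso [ 0.1  0.3 -0.5]
clock: 16.8
16.8 iso [-42.   -2.2  59.5] F_iso [ 0.4 -0.2 -0.1]
clock: 17.1
17.1 iso [-42.   -3.7  59.5] F_iso [ 0.  -0.4 -0.2]
```

```bash
python3 way.py "[(-.042,-.0037,.0595,50),(-.042,.046,.0595,50),(-.039,.046,.061,48.5),(-.036,.046,.062,47)]"; python3 - <<'E'
from plan import *
from plant import r
q=r.get_state()["q"];print(q.round(2),clr(-.036,.062,47),clr(-.039,.061,48.5))
for y in(.046,.02,.0):
  p,R=tgt(ISO,(-.036,y,.062),np.radians(47),-1);q2,e,g=ik(p,R,q,.004);print(q2.round(2),e,g)
E
```

```text
(-0.042, 0.046, 0.0595, 50) [0. 0. 0.] [-0.0497 -0.      0.    ]
(-0.039, 0.046, 0.061, 48.5) [ 0.026 -0.    -0.   ] [-0.0497 -0.0033  0.0008]
(-0.036, 0.046, 0.062, 47) [0.052 0.    0.   ] [-0.0497 -0.0062  0.0019]
[ 0.03  1.23 -1.07  2.46  2.34  1.42  2.4 ] 3.7 4.5
[-0.1   1.3  -1.06  2.5   2.37  1.59  2.28] 9.023896970020997e-07 7.388874799166076e-06
[-0.06  1.27 -0.99  2.52  2.43  1.53  2.27] 0.0005051829390866358 0.0022571097279680875
[-0.09  1.17 -0.78  2.52  2.55  1.38  2.14] 0.002438733631770882 0.010833922289331102
```

```bash
python3 -m pendant '[[[0,0,0],[-0.02,0,0],0],[[0,0,0],[-0.04,0,0],0],[[0,0,0],[-0.05,0,0],0],[[0,0,0],[-0.05,0,0],0],[[0.026,0,0],[-0.05,-0.0033,0.0008],0],[[0.052,0,0],[-0.05,-0.0062,0.002],0],[[0.052,0,0],[-0.05,-0.0062,0.002],0]]' | head -1; python3 fy.py; python3 st.py "[(ISO,(-.036,.046,.062),47,-1)]"
```

```text
clock: 17.8
17.8 iso [-36.6  45.2  61.2] F_iso [ 0.1  0.7 -1. ]
17.8 q [-0.1   1.27 -1.07  2.45  2.33  1.54  2.31] F [-0.1  0.7 -1. ] op 0.01
iso [-0.0366  0.0452  0.0612] cut [-0.1164  0.4689  0.0612]
(-0.036, 0.046, 0.062) (array([ 0.003, -0.002,  0.001]), array([-0.0008, -0.001 , -0.0002]))
```

Now sweep slowly again, deeper.

```bash
for i in 1 2 3 4; do python3 -m pendant '[[[0,0,0],[0.001,0,0],0],[[0,0,0],[0.002,0,0],0],[[0,0,0],[0.003,0,0],0]]'|head -1;python3 fy.py; done
```

```text
clock: 18.1
18.1 iso [-35.9  42.9  62.1] F_iso [ 0.4 -0.4 -0. ]
clock: 18.4
18.4 iso [-36.   40.3  62. ] F_iso [-0.6 -0.8  0.1]
clock: 18.7
18.7 iso [-36.   37.3  61.9] F_iso [ 0.1 -0.4  0. ]
clock: 19.0
19.0 iso [-36.   34.3  61.9] F_iso [-0.2 -0.6  0.4]
```

```bash
for i in 1 2 3; do python3 -m pendant '[[[0,0,0],[0.001,0,0],0],[[0,0,0],[0.002,0,0],0],[[0,0,0],[0.003,0,0],0]]'|head -1;python3 fy.py; done
```

```text
clock: 19.3
19.3 iso [-36.   31.3  61.9] F_iso [-0.1 -0.4 -0.2]
clock: 19.6
19.6 iso [-36.   28.3  61.9] F_iso [-0.7  0.4 -0.1]
clock: 19.9
19.9 iso [-36.   25.3  61.9] F_iso [ 0.4  0.2 -0.2]
```

```bash
for i in 1 2 3 4 5; do python3 -m pendant '[[[0,0,0],[0.002,0,0],0],[[0,0,0],[0.004,0,0],0]]'|head -1;python3 fy.py; done
```

```text
clock: 20.1
20.1 iso [-36.   21.2  61.9] F_iso [ 0.7 -0.6 -0.7]
clock: 20.3
20.3 iso [-36.   17.1  61.9] F_iso [-0.3  0.5  1. ]
clock: 20.5
20.5 iso [-36.   13.2  61.9] F_iso [ 0.2  0.2 -0.3]
clock: 20.7
20.7 iso [-36.    9.2  61.9] F_iso [-0.2  0.2 -0.6]
clock: 20.9
20.9 iso [-36.    5.2  61.9] F_iso [-0.1 -0.   0.5]
```

```bash
for i in 1 2 3 4 ; do python3 -m pendant '[[[0,0,0],[0.001,0,0],0],[[0,0,0],[0.002,0,0],0]]'|head -1;python3 fy.py; done
```

```text
clock: 21.1
21.1 iso [-36.    3.3  61.9] F_iso [ 0.2  0.2 -0.2]
clock: 21.3
21.3 iso [-36.    1.4  62. ] F_iso [-0.5  0.4 -0.5]
clock: 21.5
21.5 iso [-36.   -0.7  62. ] F_iso [ 0.2  0.1 -1.2]
clock: 21.7
21.7 iso [-36.   -2.7  61.9] F_iso [-0.1  1.  -0.1]
```

```bash
for i in 1 2 3 4 ; do python3 -m pendant '[[[0,0,0],[0.001,0,0],0],[[0,0,0],[0.001,0,0],0]]'|head -1;python3 fy.py; done
```

```text
clock: 21.9
21.9 iso [-36.   -3.8  61.9] F_iso [-0.3  1.3  0. ]
clock: 22.1
22.1 iso [-36.   -4.8  61.9] F_iso [ 0.5 -0.7 -1.4]
clock: 22.3
22.3 iso [-36.   -5.8  61.9] F_iso [-0.4  0.5 -0.2]
clock: 22.5
22.5 iso [-36.   -6.8  61.9] F_iso [-0.1  0.3  0.6]
```

```bash
python3 - <<'E'
from h import *
L=[(-.033,0,.024),(-.033,.021,.071),(-.033,-.021,.071),(-.058,.075,.018),(-.058,-.075,.018),(-.058,-.03,.018),(-.058,-.03,.11),(0,0,.024),(0,.021,.071),(0,-.021,.071)]
for l,p in zip(L,(proj("side",W(ISO,L))-[212,140])*6.25+[400,0]):print(l,p.round(0))
E
```

```text
(-0.033, 0, 0.024) [576. 245.]
(-0.033, 0.021, 0.071) [544. 187.]
(-0.033, -0.021, 0.071) [603. 194.]
(-0.058, 0.075, 0.018) [464. 259.]
(-0.058, -0.075, 0.018) [672. 287.]
(-0.058, -0.03, 0.018) [609. 279.]
(-0.058, -0.03, 0.11) [603. 169.]
(0, 0, 0.024) [589. 218.]
(0, 0.021, 0.071) [557. 160.]
(0, -0.021, 0.071) [615. 167.]
```

```bash
python3 - <<'E'
from plant import r
import cv2,numpy as np
b=r.snapshot("side")["image"][:,:,::-1];a=r.snapshot("scene")["image"][:,:,::-1];w=r.snapshot("wrist")["image"][:,:,::-1]
c=lambda im,x,y,w_,h,W,H:cv2.resize(im[y:y+h,x:x+w_],(W,H),interpolation=cv2.INTER_CUBIC)
cv2.imwrite("pics/now.png",np.vstack([np.hstack([c(b,192,125,104,78,400,300),c(a,252,140,120,90,400,300)]),cv2.copyMakeBorder(c(w,0,0,512,384,400,300),0,0,0,400,cv2.BORDER_CONSTANT)]))
E
```

```text
(no output)
```

View pics/now.png

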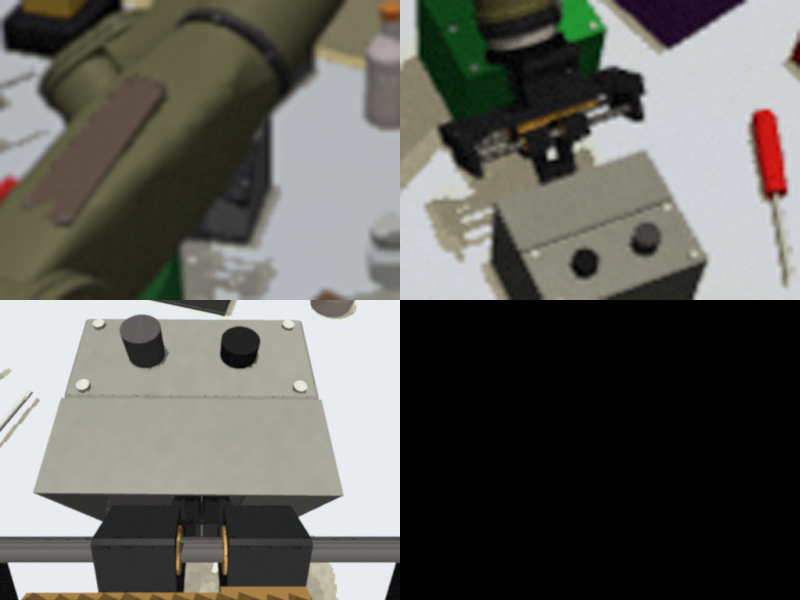

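```bash
for i in 1 2 ; do python3 -m pendant '[[[0,0,0],[0.001,0,0],0],[[0,0,0],[0.001,0,0],0]]'|head -1;python3 fy.py; done;  python3 -m pendant '[[[0,0,0],[0,0,0.001],0],[[0,0,0],[0,0,0.001],0]]'|head -1;python3 fy.py
```

```text
clock: 22.85
22.85 iso [-36.   -7.8  61.9] F_iso [-0.5 -0.   0.3]
clock: 23.05
23.05 iso [-36.   -8.8  61.9] F_iso [-0.5 -0.2 -1. ]
clock: 23.25
23.25 iso [-35.2  -8.6  61.1] F_iso [ 0.6 -0.  -0.4]
```

```bash
python3 - <<'E'
from h import *
import cv2
s,d=pickle.load(open("w1.pkl","rb"))
T=np.linalg.inv(d["T_tool_cam"])
im=cv2.resize(d["image"][200:340,190:330,::-1],(700,700)[:2],interpolation=cv2.INTER_CUBIC)
def pr(X):
    c=T[:3,:3]@np.array(X)+T[:3,3];p=d["mtx"]@c;return ((p[:2]/p[2]-[190,200])*5).astype(int)
for z,col in((.008,(0,0,255)),(-.011,(0,200,0)),(-.05,(255,0,0))):
    for y in(-.009,0,.009):
        for x in(-.0175,0,.0175):cv2.circle(im,tuple(int(v) for v in pr((x,y,z))),4 if y else 7,col,-1 if y<=0 else 1)
cv2.imwrite("pics/tip.png",im[:600])
E
```

```text
(no output)
```

View pics/tip.png

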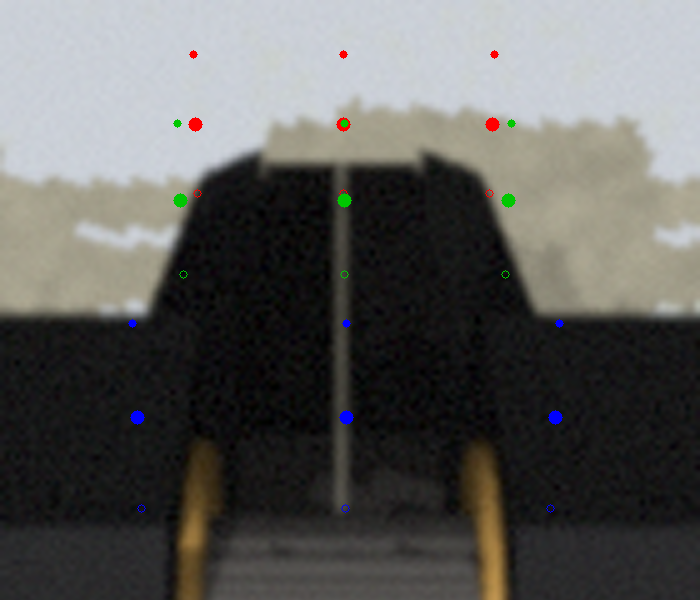

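```bash
python3 - <<'E'
from h import *
import cv2
R=Ro.from_quat([.822175872,.569232853,-.000681705709,.000574]).as_matrix();p=np.array([.21988579,.58434266,.21923408])
n="scene";im=cv2.resize(C[n]["image"][50:110,375:455,::-1],(800,600),interpolation=cv2.INTER_CUBIC)
for z,col in((.008,(0,0,255)),(-.011,(0,255,0)),(-.056,(255,0,0))):
    for x in(-.0615,-.044,.044,.0615):
        for y in(-.009,.009):
            q=(proj(n,p+R@[x,y,z])[0]-[375,50]+.5)*10;cv2.circle(im,tuple(int(v) for v in q),5,col,-1)
cv2.imwrite("pics/open.png",im)
E
```

```text
(no output)
```

View pics/open.png

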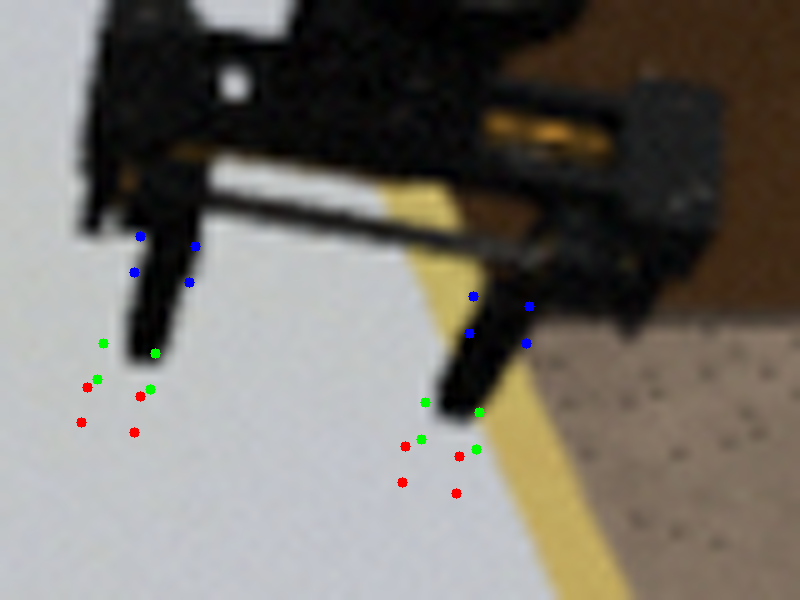

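```bash
python3 st.py "[(ISO,(-.0355,.051,.0615),47,-1)]"; python3 way.py "[(-.0355,-.0087,.0612,47),(-.0355,.051,.0612,47),(-.0285,.051,.053,46),(-.0214,.051,.0444,45)]"
```

```text
23.25 q [ 0.03  1.26 -1.05  2.48  2.41  1.48  2.37] F [ 0.6  0.2 -0.4] op 0.01
iso [-0.0352 -0.0086  0.0611] cut [-0.0937  0.42    0.0611]
(-0.0355, 0.051, 0.0615) (array([ 0.001, -0.   , -0.   ]), array([-0.0596, -0.    , -0.0005]))
(-0.0355, 0.051, 0.0612, 47) [0. 0. 0.] [-0.0597  0.     -0.    ]
(-0.0285, 0.051, 0.053, 46) [ 0.017 -0.     0.   ] [-0.0597  0.0005  0.0108]
(-0.0214, 0.051, 0.0444, 45) [ 0.035 -0.     0.   ] [-0.0597  0.0011  0.0219]
```

```bash
python3 -m pendant '[[[0,0,0],[-0.03,0,0],0],[[0,0,0],[-0.06,0,0],0],[[0,0,0],[-0.06,0,0],0],[[0.017,0,0],[-0.06,0.0005,0.0108],0],[[0.035,0,0],[-0.06,0.0011,0.022],0],[[0.035,0,0],[-0.06,0.0011,0.022],0]]' | head -1; python3 fy.py; python3 st.py "[(ISO,(-.0214,.051,.0444),45,-1)]"
```

```text
clock: 23.85
23.85 iso [-21.4  50.3  42.9] F_iso [-0.1  0.5 -0.1]
23.85 q [-0.12  1.32 -1.04  2.42  2.4   1.58  2.32] F [-0.2  0.4 -0.1] op 0.01
iso [-0.0214  0.0503  0.0429] cut [-0.1046  0.4796  0.0429]
(-0.0214, 0.051, 0.0444) (array([ 0.003, -0.002,  0.   ]), array([-0.0007, -0.0011, -0.0011]))
```

Free of contact. Sweep towards the toggle.

```bash
for i in 1 2 3; do python3 -m pendant '[[[0,0,0],[0.001,0,0],0],[[0,0,0],[0.002,0,0],0],[[0,0,0],[0.002,0,0],0]]'|head -1;python3 fy.py; done
```

```text
clock: 24.15
24.15 iso [-21.2  49.1  44.9] F_iso [-0.7  0.1 -0.4]
clock: 24.45
24.45 iso [-21.1  47.1  44.4] F_iso [ 0.8 -0.8 -0.7]
clock: 24.75
24.75 iso [-21.2  45.2  44.3] F_iso [-0.8  0.2  0.2]
```

```bash
for i in 1 2 3; do python3 -m pendant '[[[0,0,0],[0.001,0,0],0],[[0,0,0],[0.002,0,0],0],[[0,0,0],[0.002,0,0],0]]'|head -1;python3 fy.py; done
```

```text
clock: 25.05
25.05 iso [-21.2  43.2  44.3] F_iso [ 0.4 -0.2 -1.3]
clock: 25.35
25.35 iso [-21.1  42.   44.5] F_iso [ 0.4  2.  -0.4]
clock: 25.65
25.65 iso [-21.   40.2  44.9] F_iso [-1.3  3.8  3.4]
```

Contact at y≈42 mm with a rising force: it leans left (live). Pushing it over.

```bash
for i in 1 2 3; do python3 -m pendant '[[[0,0,0],[0.002,0,0],0],[[0,0,0],[0.004,0,0],0],[[0,0,0],[0.006,0,0],0]]'|head -1;python3 fy.py; done
```

```text
clock: 25.95
25.95 iso [-21.3  32.4  44. ] F_iso [-0.3  1.7  0.5]
clock: 26.25
26.25 iso [-21.2  26.5  44. ] F_iso [-1.   1.8 -0.1]
clock: 26.55
26.55 iso [-21.1  20.8  44.2] F_iso [-0.9 -0.7  0.5]
```

```bash
for i in 1 2; do python3 -m pendant '[[[0,0,0],[0.002,0,0],0],[[0,0,0],[0.004,0,0],0],[[0,0,0],[0.006,0,0],0]]'|head -1;python3 fy.py; done
python3 -m pendant '[[[0,0,0],[0.001,0,0],0],[[0,0,0],[0.002,0,0],0],[[0,0,0],[0.002,0,0],0]]'|head -1;python3 fy.py
```

```text
clock: 26.85
26.85 iso [-21.1  15.1  44.3] F_iso [-0.   0.9  0.4]
clock: 27.15
27.15 iso [-21.1   9.2  44.4] F_iso [ 0.6  0.5 -0.1]
clock: 27.45
27.45 iso [-21.1   7.2  44.4] F_iso [ 0.7 -0.8 -0.7]
```

```bash
for i in 1 2 3; do python3 -m pendant '[[[0,0,0],[0.001,0,0],0],[[0,0,0],[0.002,0,0],0],[[0,0,0],[0.002,0,0],0]]'|head -1;python3 fy.py; done
```

```text
clock: 27.75
27.75 iso [-21.2   5.2  44.3] F_iso [ 0.  -0.3  0.2]
clock: 28.05
28.05 iso [-21.2   3.1  44.3] F_iso [0.6 0.8 0.1]
clock: 28.35
28.35 iso [-21.1   1.3  44.4] F_iso [-0.2  0.1 -0.1]
```

```bash
for i in 1 2 ; do python3 -m pendant '[[[0,0,0],[0.001,0,0],0],[[0,0,0],[0.0015,0,0],0],[[0,0,0],[0.0015,0,0],0]]'|head -1;python3 fy.py; done
```

```text
clock: 28.65
28.65 iso [-21.2   0.9  44.5] F_iso [-0.1  2.8 -0.6]
clock: 28.95
28.95 iso [-21.3   0.7  44.6] F_iso [-0.5  6.1 -1.1]
```

```bash
python3 way.py "[(-.0213,.001,.0445,45),(-.0213,.03,.0445,45),(-.0355,.045,.0612,47),(-.06,.052,.075,57),(-.10,.052,.11,65)]"; python3 - <<'E'
from plan import *
from plant import r
for sx in(-1,1):
 for pd in(55,65,75,88):
  q=np.array([-.0,1.05,-1.2,2.31,1.8,1.1,2.6])
  o=[]
  for L in((-.15,0,.25),(-.16,0,.05),(-.07,0,.05)):
    p,R=tgt(CUT,L,np.radians(pd),sx);q,e,g=ik(p,R,q,.004);o.append((q.round(2).tolist(),round(e,3),round(g,2)))
  print(sx,pd,*o,sep="\n   ")
E
```

```text
(-0.0213, 0.03, 0.0445, 45) [0. 0. 0.] [-0.029 -0.     0.   ]
(-0.0355, 0.045, 0.0612, 47) [-0.035  0.    -0.   ] [-0.044  -0.0018 -0.0218]
(-0.06, 0.052, 0.075, 57) [-0.209 -0.    -0.   ] [-0.051   0.0058 -0.0489]
(-0.1, 0.052, 0.11, 65) [-0.349  0.     0.   ] [-0.051   0.0093 -0.102 ]
-1
   55
   ([1.18, 0.53, -0.98, 2.5, 2.43, 0.38, 2.62], np.float64(0.0), np.float64(0.0))
   ([1.03, 1.07, -0.79, 2.52, 2.68, 0.78, 2.62], np.float64(0.025), np.float64(0.15))
   ([0.91, 1.12, -0.81, 2.46, 2.66, 0.93, 2.57], np.float64(0.0), np.float64(0.0))
-1
   65
   ([0.84, 0.4, -0.52, 2.39, 2.4, 0.08, 2.62], np.float64(0.006), np.float64(0.05))
   ([0.91, 1.01, -0.76, 2.52, 2.5, 0.76, 2.62], np.float64(0.004), np.float64(0.03))
   ([0.78, 0.95, -0.64, 2.32, 2.46, 0.57, 2.62], np.float64(0.0), np.float64(0.0))
-1
   75
   ([0.64, 0.41, -0.32, 2.39, 2.35, 0.08, 2.62], np.float64(0.026), np.float64(0.23))
   ([0.69, 0.85, -0.43, 2.39, 2.49, 0.38, 2.55], np.float64(0.0), np.float64(0.0))
   ([0.49, 0.83, -0.22, 2.16, 2.42, 0.13, 2.56], np.float64(0.0), np.float64(0.0))
-1
   88
   ([0.43, 0.44, -0.1
[... 564 characters left out ...]
), np.float64(0.0))
   ([1.12, 1.36, -1.43, 2.52, 1.97, 1.28, -0.01], np.float64(0.004), np.float64(0.02))
   ([1.06, 1.36, -1.42, 2.31, 1.94, 1.23, 0.12], np.float64(0.0), np.float64(0.0))
1
   75
   ([0.93, 0.45, -0.75, 2.16, 0.58, 0.45, 1.24], np.float64(0.0), np.float64(0.0))
   ([1.01, 1.09, -1.1, 2.39, 1.86, 0.88, 0.02], np.float64(0.0), np.float64(0.0))
   ([0.94, 1.1, -1.09, 2.16, 1.68, 0.84, 0.25], np.float64(0.0), np.float64(0.0))
1
   88
   ([0.88, 0.55, -0.81, 1.97, 0.52, 0.83, 1.26], np.float64(0.0), np.float64(0.0))
   ([0.5, 0.81, -0.22, 2.16, 0.76, 0.22, 1.07], np.float64(0.0), np.float64(0.0))
   ([0.53, 0.87, -0.37, 1.93, 0.66, 0.45, 1.15], np.float64(0.0), np.float64(0.0))
```

```bash
python3 -m pendant '[[[0,0,0],[-0.029,0,0],0],[[-0.035,0,0],[-0.044,-0.0018,-0.0218],0],[[-0.12,0,0],[-0.051,0.002,-0.036],0],[[-0.209,0,0],[-0.051,0.0058,-0.049],0],[[-0.28,0,0],[-0.051,0.0076,-0.075],0],[[-0.349,0,0],[-0.051,0.0093,-0.102],0],[[-0.349,0,0],[-0.051,0.0093,-0.115],0]]' |head -1; python3 fy.py
python3 - <<'E'
from plan import *
from plant import r
s=r.get_state();q=s["q"];print(q.round(2))
R0=Ro.from_quat(s["eef_rot"])
for L,pd in(((-.16,0,.20),72),((-.155,0,.0415),75),((-.064,0,.0415),75)):
    p,R=tgt(CUT,L,np.radians(pd),1);q,e,g=ik(p,R,q,.02);print(L,q.round(2),e.round(3),g.round(3),rel(p,R,s))
p,R=tgt(CUT,(-.16,0,.20),np.radians(72),1)
d=R0.inv()*Ro.from_matrix(R);v=d.as_rotvec();n=np.linalg.norm(v);print(v,(v/n*(n-2*np.pi)).round(3))
E
```

```text
clock: 29.65
29.65 iso [-107.8   48.6  121.6] F_iso [1.2 0.2 0.2]
[-0.02  0.97 -1.21  2.37  1.8   1.12  2.56]
(-0.16, 0, 0.2) [ 0.72  0.48 -0.4   2.3   0.64  0.14  1.23] 0.0 0.001 (array([-0.208, -0.172, -2.751]), array([ 0.4167,  0.1062, -0.1362]))
(-0.155, 0, 0.0415) [ 0.95  1.04 -0.96  2.38  1.94  0.76 -0.04] 0.0 0.002 (array([-0.194, -0.244, -2.742]), array([0.4185, 0.1695, 0.0093]))
(-0.064, 0, 0.0415) [ 0.88  1.05 -0.94  2.14  1.71  0.71  0.21] 0.0 0.0 (array([-0.194, -0.244, -2.742]), array([0.4545, 0.0938, 0.0448]))
[-0.20769729 -0.17226812 -2.75064416] [0.264 0.219 3.503]
```

```bash
python3 -m pendant '[[[0.02,0.02,0.3],[0.02,0.02,-0.06],0],[[0.112,0.093,1.49],[0.417,0.106,-0.136],0],[[0.112,0.093,1.49],[0.417,0.106,-0.136],0],[[0.112,0.093,1.49],[0.417,0.106,-0.136],0],[[0.112,0.093,1.49],[0.417,0.106,-0.136],0],[[0.112,0.093,1.49],[0.417,0.106,-0.136],0],[[0.112,0.093,1.49],[0.417,0.106,-0.136],0],[[0.112,0.093,1.49],[0.417,0.106,-0.136],0],[[0.112,0.093,1.49],[0.417,0.106,-0.136],0],[[0.112,0.093,1.49],[0.417,0.106,-0.136],0]]' |head -1
python3 st.py "[(CUT,(-.16,0,.17),75,1),(CUT,(-.155,0,.0415),75,1)]"
```

```text
clock: 30.65
30.65 q [ 1.28  0.86 -1.44  2.4   1.66  0.78  2.2 ] F [0.  0.4 0.7] op 0.01
iso [-0.2671 -0.3725  0.1961] cut [-0.1613 -0.0061  0.1961]
(-0.16, 0, 0.17) (array([0.175, 0.175, 2.   ]), array([0.0075, 0.009 , 0.0242]))
(-0.155, 0, 0.0415) (array([0.175, 0.175, 2.   ]), array([0.0579, 0.0265, 0.1412]))
```

```bash
python3 -m pendant '[[[0.175,0.175,2.0],[0.0075,0.009,0.024],0],[[0.175,0.175,2.0],[0.0075,0.009,0.024],0],[[0.175,0.175,2.0],[0.0075,0.009,0.024],0],[[0.175,0.175,2.0],[0.0075,0.009,0.024],0],[[0.175,0.175,2.0],[0.0075,0.009,0.024],0],[[0.175,0.175,2.0],[0.0075,0.009,0.024],0],[[0.175,0.175,2.0],[0.0075,0.009,0.024],0],[[0.175,0.175,2.0],[0.0075,0.009,0.024],0],[[0.175,0.175,2.0],[0.0075,0.009,0.024],0],[[0.175,0.175,2.0],[0.0075,0.009,0.024],0]]' |head -1
python3 st.py "[(CUT,(-.16,0,.15),75,1),(CUT,(-.155,0,.0415),75,1)]"
```

```text
clock: 31.65
31.65 q [ 1.13  0.91 -1.43  2.33  1.5   0.97  0.77] F [ 0.1 -0.2  0.9] op -0.0
iso [-0.2605 -0.3627  0.1707] cut [-0.1592  0.0055  0.1707]
(-0.16, 0, 0.15) (array([0.048, 0.044, 0.545]), array([-0.0004, -0.0088,  0.0196]))
(-0.155, 0, 0.0415) (array([0.048, 0.044, 0.545]), array([ 0.0174, -0.0322,  0.1241]))
```

```bash
python3 -m pendant '[[[0.048,0.044,0.545],[0,-0.009,0.02],0],[[0.048,0.044,0.545],[0,-0.009,0.02],0],[[0.048,0.044,0.545],[0,-0.009,0.02],0],[[0.048,0.044,0.545],[0.0087,-0.02,0.072],0],[[0.048,0.044,0.545],[0.0174,-0.032,0.124],0],[[0.048,0.044,0.545],[0.0174,-0.032,0.124],0],[[0.048,0.044,0.545],[0.0174,-0.032,0.124],0],[[0.048,0.044,0.545],[0.0174,-0.032,0.124],0]]' |head -1
python3 st.py "[(CUT,(-.155,0,.0415),75,1)]"; python3 - <<'E'
from plant import r
import cv2,pickle
a=r.snapshot("scene");b=r.snapshot("side");import numpy as np
c=lambda im,x,y,w_,h,W,H:cv2.resize(im[y:y+h,x:x+w_,::-1],(W,H),interpolation=cv2.INTER_CUBIC)
cv2.imwrite("pics/c1.png",np.hstack([c(a["image"],120,150,100,150,400,600),cv2.copyMakeBorder(c(b["image"],280,130,120,120,400,400),0,200,0,0,cv2.BORDER_CONSTANT)]))
E
```

```text
clock: 32.45
32.45 q [ 1.05  1.18 -1.26  2.34  1.78  1.03  0.12] F [-0.4 -0.4  0. ] op 0.0
iso [-0.2562 -0.3692  0.0446] cut [-0.1527  0.0012  0.0446]
(-0.155, 0, 0.0415) (array([ 0.005, -0.001,  0.007]), array([-0.0012, -0.0031,  0.0024]))
```

View pics/c1.png

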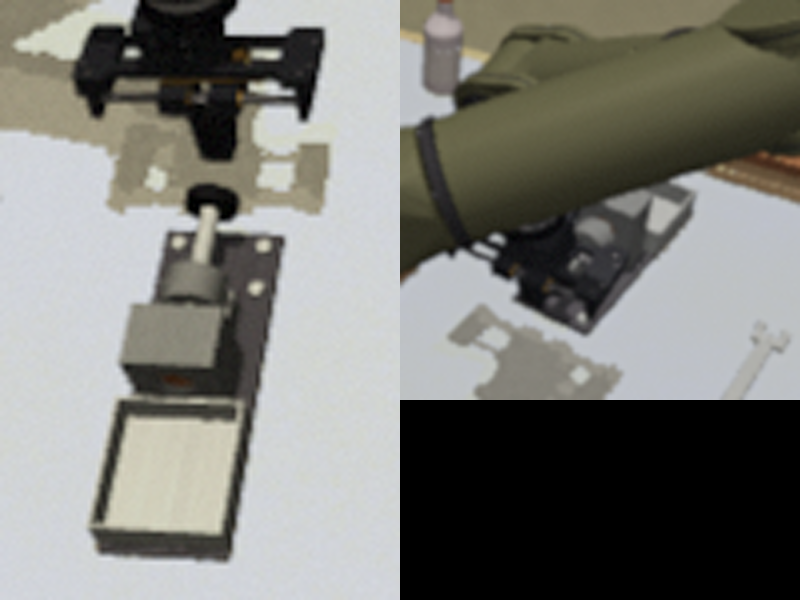

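```bash
python3 -m pendant '[[[0,0,0],[-0.001,0.007,0.004],0],[[0,0,0],[-0.001,0.016,0.0065],0],[[0,0,0],[-0.001,0.025,0.009],0],[[0,0,0],[-0.001,0.03,0.0104],0],[[0,0,0],[-0.001,0.034,0.0115],0],[[0,0,0],[-0.001,0.038,0.0126],0],[[0,0,0],[-0.001,0.042,0.0136],0],[[0,0,0],[-0.001,0.046,0.0147],0]]'; python3 st.py
```

```text
clock: 33.35
tool_pos: [0.4876, -0.2037, 0.0403]
eef_rot: [0.735, 0.665, 0.087, 0.097]
contact_force: [-5.6, -1.0, 3.8]
opening: 0.005
33.35 q [ 1.01  1.19 -1.24  2.21  1.72  1.01  0.23] F [-5.6 -1.   3.8] op 0.0
iso [-0.2144 -0.3889  0.0403] cut [-1.065e-01 -1.000e-04  4.030e-02]
```

```bash
python3 -m pendant '[[[0,0,0],[0,0.004,0.0011],0],[[0,0,0],[0,0.008,0.0021],0],[[0,0,0],[0,0.012,0.0032],0],[[0,0,0],[0,0.016,0.0043],0],[[0,0,0],[0,0.02,0.0054],0],[[0,0,0],[0,0.024,0.0064],0],[[0,0,0],[0,0.028,0.0075],0],[[0,0,0],[0,0.032,0.0086],0],[[0,0,0],[0,0.032,0.0086],0]]'; python3 st.py
```

```text
clock: 34.25
tool_pos: [0.5211, -0.2078, 0.0402]
eef_rot: [0.736, 0.665, 0.087, 0.098]
contact_force: [-3.7, -1.2, 1.2]
opening: 0.005
34.25 q [ 0.98  1.19 -1.23  2.11  1.68  1.    0.31] F [-3.7 -1.2  1.2] op 0.0
iso [-0.1836 -0.4027  0.0402] cut [-0.0727 -0.0005  0.0402]
```

Pushing with ~5 N as expected; now on to the stop.

```bash
for i in 1 2; do python3 -m pendant '[[[0,0,0],[0,0.003,0.0008],0],[[0,0,0],[0,0.005,0.0013],0],[[0,0,0],[0,0.005,0.0013],0]]'|grep force; python3 st.py|tail -1; done
```

```text
contact_force: [-4.4, -2.4, 1.3]
iso [-0.1791 -0.4047  0.0402] cut [-0.0678 -0.0005  0.0402]
contact_force: [-7.2, -2.5, 4.2]
iso [-0.1755 -0.4064  0.04  ] cut [-0.0638 -0.0007  0.04  ]
```

```bash
for i in 1 2; do python3 -m pendant '[[[0,0,0],[0,0.002,0.0005],0],[[0,0,0],[0,0.003,0.0008],0],[[0,0,0],[0,0.003,0.0008],0]]'|grep force; python3 st.py|tail -1; done
```

```text
contact_force: [-16.9, -1.7, 11.7]
iso [-0.1753 -0.4065  0.0397] cut [-0.0636 -0.0007  0.0397]
contact_force: [-24.7, -1.7, 19.7]
iso [-0.1751 -0.4066  0.0396] cut [-0.0634 -0.0007  0.0396]
```

Solid stop at the predicted position. Back off and look.

```bash
python3 -m pendant '[[[0,0,0],[0,-0.02,-0.005],0],[[0,0,0],[0,-0.05,-0.013],0],[[0,0,0],[0,-0.09,-0.024],0],[[0,0,0],[0,-0.09,-0.07],0],[[0,0,0],[0,-0.09,-0.12],0],[[0,0,0],[0,-0.1,-0.16],0],[[0,0,0],[0,-0.1,-0.16],0]]'|grep -E "force|clock"; python3 st.py|tail -1;python3 - <<'E'
from plant import r
import cv2,numpy as np
a=r.snapshot("scene")["image"];b=r.snapshot("side")["image"]
c=lambda im,x,y,w_,h,W,H:cv2.resize(im[y:y+h,x:x+w_,::-1],(W,H),interpolation=cv2.INTER_CUBIC)
cv2.imwrite("pics/end.png",np.hstack([c(a,120,150,100,150,400,600),np.vstack([c(a,90,100,400,230,400,230),c(b,160,110,260,200,400,308)[:370],np.zeros((62,400,3),np.uint8)])]))
E
```

```text
clock: 36.15
contact_force: [0.8, -0.6, -0.8]
iso [-0.2936 -0.3543  0.1732] cut [-1.929e-01  1.000e-04  1.732e-01]
```

View pics/end.png

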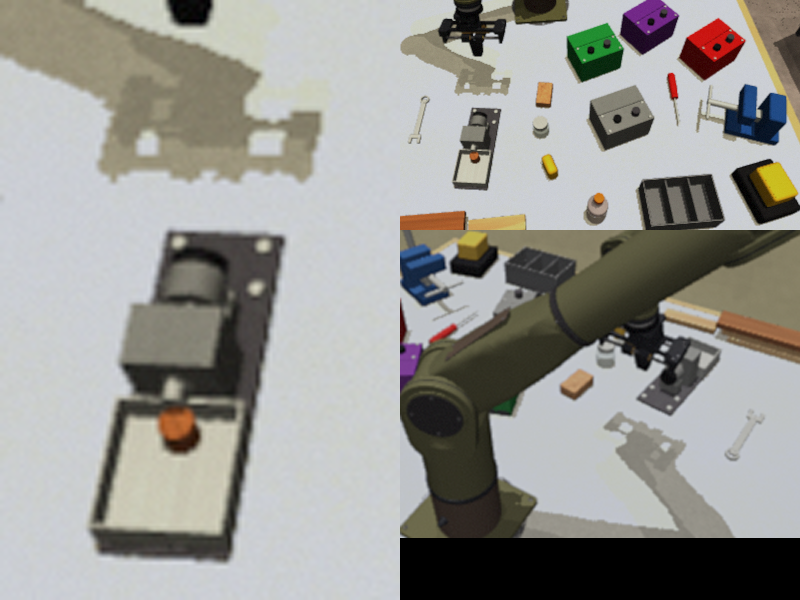

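```bash
python3 - <<'E'
from h import *
from plant import r
u=np.array([120+178/4-.4,150+416/4-.4]);d=C["scene"]
ray=d["R"].T@np.linalg.inv(d["mtx"])@[*u,1];c=-d["R"].T@d["t"]
for z in(.025,.041,.06):print(z,loc(CUT,c+ray*(z-c[2])/ray[2]))
s=r.get_state();print(s["clock"],s["contact_force"].round(1));r.finish_job()
E
```

```text
0.025 [ 0.0603 -0.0051  0.025 ]
0.041 [ 0.0672 -0.0006  0.041 ]
0.06 [0.0753 0.0048 0.06  ]
36.25 [ 0.5  0.5 -0.1]
the job is handed in; nothing more can be done
```

The isolator's toggle was leaning left (live). I flipped it to the right, then pushed the knock-out rod fully home. The plug dropped into the tray, and I handed the job in at about 36 s.

- **Toggle:** My first two sweeps through the hood felt nothing. Both camera views showed the real fingertips sitting about 22 mm short of the stated tool geometry. With that corrected, I felt the toggle on the left at 2–4 N. It gave way as I pushed, and afterwards I felt it against its right-hand stop at about 6 N, where it did not give. I never saw the toggle after the flip; that it is now isolated rests on that touch alone.
- **Rod and plug:** The rod moved at roughly 5–8 N and stopped hard where fully home was predicted. The highest reading there was about 32 N, on the fingertip. The last picture shows the knob against the bearing and the plug inside the tray, close to the rod end. A position estimate puts the plug just inside the tray's rear wall. The picture does not clearly show whether it is standing or leaning.
- **Other objects:** In the last picture nothing else looks moved. The arm was clear of everything, with contact force near zero.

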